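Unload the lapped lamp feet onto the drying board

ROBOT

A 6-joint arm with a two-finger parallel gripper is mounted at the origin on the work surface; the furniture and walls round the work are solid. World frame = base frame: x ahead of the robot, y to its left, z up, the work surface at z = 0. Lengths are in m, angles in rad, forces in N, time in s.
With the tool pointing down it reaches from about 0.25 to 0.775 m from the base axis. Payload 4 kg.
Tool frame: the origin (TCP) lies at the very end of the fingers, on their centre line; the grasp point (between the pads) lies 19 mm behind it; z points along the fingers, y is the line along which they close (so a half turn about z gives the same grasp; the last joint's range is limited). The gripper opens to 94 mm and grips with 3 to 60 N. Pads are 16 mm wide; open, the fingers measure 119 mm over their backs; the gripper's body (75 mm by 177 mm) begins 78 mm behind the grasp point.
Start: joints at [1.229, 0.087, 1.371, -0, 1.684, -0.103], TCP at [0.13, 0.534, 0.206] pointing down, gripper open.
Joint ranges: [-3.1, 3.1], [-0.76, 2.03], [0.27, 2.55], [-1.08, 4.22], [0.17, 2.65], [-2.57, 2.57]. Speed limits (rad/s): [2.79, 2.79, 3.14, 3.14, 3.14, 3.14].

INTERFACE

Orientations are given as [roll, pitch, yaw] about the fixed x, y, z axes, in that order (R = Rz(yaw) Ry(pitch) Rx(roll)).
In Python, from bench import robot, vision gives the robot as it stands.
- The arm moves only by the shell command python3 -m crank 'ROWS'. ROWS is JSON, a list of rows, each a list of 3 entries, a list of its own where there are three numbers: the closure, from 0 (fully open) to 1 (shut), then the shift along the tool's x, y, z in m, then the turn, a rotation vector about the tool's x, y, z in degrees. A call has 1 to 8 rows; each row shifts and turns the commanded pose from where the row before left it, along the tool's axes as they then stand; what a row does not reach is not made up. A row lasts 1/10 s, in which the tool goes at most 50 mm and 8.59 degrees, less where a joint would pass 70% of its speed; a pose out of reach is approached as far as the arm can. A call with a gripper value outside its range is refused whole. The fingers move at their own pace and stop on an object; the grip force is fixed at half the most. Time passes only in rows, so rows that do not move let the fingers close. It gives the time, the measured TCP pose, the force, the opening and the grip force at its end, in the units of the state.
- robot.get_obs(): the state, without advancing time (a new reading comes with each control period).
- vision.snapshot(name): name is "side" or "top" or "wrist"; returns a dict with "color" (480x640x3 uint8, red, green, blue), "z_map" (480x640 float32, m along the optical axis (not along the pixel's ray), 0 where there is no reading), "fx", "fy", "cx", "cy" (pixels), "dist" ([k1, k2, p1, p2, k3] as OpenCV has them; the pictures are not rectified), "R" (3x3) and "t" (3): a world point X has camera coordinates R X + t. Camera axes: x right, y down, z forward; pixel columns grow to the right and rows downward; lengths in m; the calibration is good to about 2 mm. A picture is of the moment at which its call begins.
- robot.close_job(): hands the job in; it is judged then, once.
The state is a dict: "time": time; "joint_positions": joint angles; "qvel": joint speeds; "joint_torque": joint torques, N m; "tool_pos": TCP position; "ee_rot": TCP orientation; "wrist_force": force on the tool from outside, world axes, zero at the start; "wrist_torque": the same for the moment, N m; "width": finger opening in m; "finger_force": force on a finger pad.
Only numpy, scipy, OpenCV 4.12 (cv2) and the standard library are available. Lean on these libraries where they do the work, as an engineer would, in place of code of your own. Each camera call takes 0.05 s, during which the arm holds its last target. There are 200 camera calls.

TASK

Swing the keeper bar clear of the tray, then tip each stone lamp foot out of its snug pocket by pressing on its far end, over the scoop, and take it by the raised near end. Lay the feet flat across the drying board with a dowel through each hole, filling the dowels in order from the end with the hanging hole and leaving no gap. When the tray is empty, swing the keeper bar shut across it again; leave the jar and the wooden chuck beside it standing.

Things in the scene. Friction and masses are not known exactly. Their poses are not given: they have to be found in the camera images.
- tray: fixed wooden tray 124 (x) x 208 (y) x 48 mm. Origin: centre of underside; -x side to the robot. Pockets centred at x = -2, y = 70.5, 16.5, -37.5 mm, 43 mm wide, snug round a foot but for 9 mm past its far end. A seat 24 mm up carries the foot's near half, to x = 0.5 mm; beyond it lies a scoop 19 mm deeper, with a thumb notch in the far wall
- press_1 (a point): in the left pocket: the spot to press, on a foot's top, 9 mm in from its far end, level with the tray's top. Pressed lightly (1 to 5 N) straight down by 15 mm the foot rocks on the seat's edge until its far end rests in the scoop, and stays tipped by some 26 degrees: its near end then stands 18 mm over the tray's top, open at both long sides, to be gripped and drawn straight up. Pressed too little it falls back flat
- press_2 (a point): the same in the middle pocket
- press_3 (a point): the same in the right pocket, next to the open keeper (25 mm off)
- keeper (a joint): angle (rad) of a flat steel bar 16 x 5 x 168 mm on an upright pivot at tray x = -36, y = -91 mm (near right corner), 2.5 mm over the tray's top. 0: shut, along the tray's y over the near ends of the pockets. Opens clockwise seen from above (free end away from the robot) to a stop at 1.57, along the tray's right margin. About 0.5 N at the knob; stays where left
- keeper_knob (a point): the keeper's upright black knob, a cylinder 18 mm across and 24 mm high standing on the bar 145 mm from the pivot; this point is its middle, 67.5 mm above the table
- board: loose wooden drying board, 1.4 kg, 96 (x) x 184 (y) x 12 mm, with two slats 10 mm wide, 8 mm high, along y at x = -28 and 28 mm: feet lie on them 20 mm above the table. Origin: centre of its underside. A tongue with the hanging hole sticks out 32 mm at the +y end (the left one). A foot lies square across it with its length along the board's x
- dowel_1 (a point): dowel 1 of the board (first, next to the hanging hole), at board y = 66 mm: round wooden pin 10 mm across with a round nose, standing 14 mm above the slats (nose 34 mm above the table). This point lies on its axis 12 mm above the slats: where the middle of a seated foot comes to be. Axes are the board's
- dowel_2 (a point): dowel 2 of the board (second, in the middle), at board y = 0 mm: round wooden pin 10 mm across with a round nose, standing 14 mm above the slats (nose 34 mm above the table). This point lies on its axis 12 mm above the slats: where the middle of a seated foot comes to be. Axes are the board's
- dowel_3 (a point): dowel 3 of the board (third, at the plain end), at board y = -66 mm: round wooden pin 10 mm across with a round nose, standing 14 mm above the slats (nose 34 mm above the table). This point lies on its axis 12 mm above the slats: where the middle of a seated foot comes to be. Axes are the board's
- foot_a_center (a point): middle (in the hole, half-way up) of one of up to three alike lamp feet: pale alabaster slab 90 (x) x 40 (y) x 24 (z) mm, 0.17 to 0.3 kg, a 14.5 mm hole through its middle along z. Starts flat in a pocket of the tray, top level with the tray's, its x along the tray's x; it may be absent (None). Tipped, its near end stands up and can be gripped across the 40 mm there
- foot_b_center (a point): middle (in the hole, half-way up) of one of up to three alike lamp feet: pale alabaster slab 90 (x) x 40 (y) x 24 (z) mm, 0.17 to 0.3 kg, a 14.5 mm hole through its middle along z. Starts flat in a pocket of the tray, top level with the tray's, its x along the tray's x; it may be absent (None). Tipped, its near end stands up and can be gripped across the 40 mm there
- foot_c_center (a point): middle (in the hole, half-way up) of one of up to three alike lamp feet: pale alabaster slab 90 (x) x 40 (y) x 24 (z) mm, 0.17 to 0.3 kg, a 14.5 mm hole through its middle along z. Starts flat in a pocket of the tray, top level with the tray's, its x along the tray's x; it may be absent (None). Tipped, its near end stands up and can be gripped across the 40 mm there
- jar: bystander: glass jar with a screw lid, 68 mm across, 92 mm high, standing; origin at its underside
- chuck_low: bystander: turned wooden chuck, 68 mm across, 60 mm high, standing; origin at its underside

How it is judged:
On the way, in this order (a step that is already met when the one before it is completed fails the run):
1. the keeper bar is swung clear of the pockets (past 1.3 rad) (value of joint keeper above 1.3 rad), for 0.2 s.
2. a foot lies seated over the first dowel, next to the hanging hole (((distance between foot_a_center and dowel_1 below 0.005 m and angle between the z axis of foot_a_center and the z axis of dowel_1, either way round below 0.06 rad) or (distance between foot_b_center and dowel_1 below 0.005 m and angle between the z axis of foot_b_center and the z axis of dowel_1, either way round below 0.06 rad) or (distance between foot_c_center and dowel_1 below 0.005 m and angle between the z axis of foot_c_center and the z axis of dowel_1, either way round below 0.06 rad))), for 0.2 s.
3. then a foot lies seated over the second dowel (((distance between foot_a_center and dowel_2 below 0.005 m and angle between the z axis of foot_a_center and the z axis of dowel_2, either way round below 0.06 rad) or (distance between foot_b_center and dowel_2 below 0.005 m and angle between the z axis of foot_b_center and the z axis of dowel_2, either way round below 0.06 rad) or (distance between foot_c_center and dowel_2 below 0.005 m and angle between the z axis of foot_c_center and the z axis of dowel_2, either way round below 0.06 rad))), for 0.2 s.
At the end, for the whole second after the job is handed in: Every foot lies flat on the slats over a dowel (its middle within 5 mm of the dowel point, level to 0.06 rad, square across to 0.26 rad, either face up), at rest, the first dowels filled without a gap; the keeper is shut to 0.15 rad; jar and wooden chuck stand (((distance between foot_a_center and dowel_1 below 0.005 m and angle between the z axis of foot_a_center and the z axis of dowel_1, either way round below 0.06 rad and angle between the x axis of foot_a_center and the x axis of dowel_1, either way round below 0.26 rad) or (distance between foot_a_center and dowel_2 below 0.005 m and angle between the z axis of foot_a_center and the z axis of dowel_2, either way round below 0.06 rad and angle between the x axis of foot_a_center and the x axis of dowel_2, either way round below 0.26 rad) or (distance between foot_a_center and dowel_3 below 0.005 m and angle between the z axis of foot_a_center and the z axis of dowel_3, either way round below 0.06 rad and angle between the x axis of foot_a_center and the x axis of dowel_3, either way round below 0.26 rad)) and ((distance between foot_b_center and dowel_1 below 0.005 m and angle between the z axis of foot_b_center and the z axis of dowel_1, either way round below 0.06 rad and angle between the x axis of foot_b_center and the x axis of dowel_1, either way round below 0.26 rad) or (distance between foot_b_center and dowel_2 below 0.005 m and angle between the z axis of foot_b_center and the z axis of dowel_2, either way round below 0.06 rad and angle between the x axis of foot_b_center and the x axis of dowel_2, either way round below 0.26 rad) or (distance between foot_b_center and dowel_3 below 0.005 m and angle between the z axis of foot_b_center and the z axis of dowel_3, either way round below 0.06 rad and angle between the x axis of foot_b_center and the x axis of dowel_3, either way round below 0.26 rad)) and ((distance between foot_c_center and dowel_1 below 0.005 m and angle between the z axis of foot_c_center and the z axis of dowel_1, either way round below 0.06 rad and angle between the x axis of foot_c_center and the x axis of dowel_1, either way round below 0.26 rad) or (distance between foot_c_center and dowel_2 below 0.005 m and angle between the z axis of foot_c_center and the z axis of dowel_2, either way round below 0.06 rad and angle between the x axis of foot_c_center and the x axis of dowel_2, either way round below 0.26 rad) or (distance between foot_c_center and dowel_3 below 0.005 m and angle between the z axis of foot_c_center and the z axis of dowel_3, either way round below 0.06 rad and angle between the x axis of foot_c_center and the x axis of dowel_3, either way round below 0.26 rad)) and linear speed of each of foot_a, foot_b, foot_c below 0.02 m/s and value of joint keeper below 0.15 rad and angle between each of jar, chuck_low's own z axis and vertical below 0.2 rad); the robot touches nothing.
It fails at once if the third dowel is filled while the second is empty (((distance between foot_a_center and dowel_3 below 0.005 m and angle between the z axis of foot_a_center and the z axis of dowel_3, either way round below 0.06 rad) or (distance between foot_b_center and dowel_3 below 0.005 m and angle between the z axis of foot_b_center and the z axis of dowel_3, either way round below 0.06 rad) or (distance between foot_c_center and dowel_3 below 0.005 m and angle between the z axis of foot_c_center and the z axis of dowel_3, either way round below 0.06 rad)) and not ((distance between foot_a_center and dowel_2 below 0.005 m and angle between the z axis of foot_a_center and the z axis of dowel_2, either way round below 0.06 rad) or (distance between foot_b_center and dowel_2 below 0.005 m and angle between the z axis of foot_b_center and the z axis of dowel_2, either way round below 0.06 rad) or (distance between foot_c_center and dowel_2 below 0.005 m and angle between the z axis of foot_c_center and the z axis of dowel_2, either way round below 0.06 rad))).
It fails at once if a bystander is knocked over (angle between any of jar, chuck_low's own z axis and vertical above 0.6 rad).
Of foot_a, foot_b, foot_c only 2 to 3 are there at a start; the rules pass over those that are not, and their reading is None.
At some moment in a run one of board may be knocked a few centimetres aside while the robot is not near it.
Once in a run the grip may slacken for a moment while it holds something.
It also fails if it takes over 210 s, if anything falls off the work surface, if the arm or the gripper's body presses on something with over 40 N, if the wrist force passes 120 N, or if a joint passes its speed limit or range.

## Working session

There is one attempt and no reset: what is moved stays moved. The work goes in short steps, Python scripts to look and compute and a shell command to move; the robot and the scene stay as the last step left them, time stands still between calls to the robot, and variables do not carry over. Pictures are saved under pics/ and viewed, at most 14 in all, crops included, and the job is handed in when it is done.

```bash
mkdir -p pics; ls; cat > h.py <<'E'
import numpy as np, cv2
from bench import robot, vision
from scipy.spatial.transform import Rotation as Ro
def snap(n,f=None):
    s=vision.snapshot(n)
    if f: cv2.imwrite('pics/'+f,s['color'][:,:,::-1])
    return s
def K(s): return np.array([[s['fx'],0,s['cx']],[0,s['fy'],s['cy']],[0,0,1.]])
def ray(s,uv,z):
    """pixels -> world points on plane at height z"""
    p=cv2.undistortPoints(np.array(uv,float).reshape(-1,1,2),K(s),np.array(s['dist'],float)).reshape(-1,2)
    R=np.array(s['R']);t=np.array(s['t']);c=-R.T@t
    d=np.c_[p,np.ones(len(p))]@R
    return c+d*((z-c[2])/d[:,2])[:,None]
def cloud(s):
    v,u=np.mgrid[0:480,0:640]
    p=cv2.undistortPoints(np.c_[u.ravel(),v.ravel()].astype(float).reshape(-1,1,2),K(s),np.array(s['dist'],float)).reshape(-1,2)
    z=s['z_map'].ravel()
    return ((np.c_[p,np.ones(len(p))]*z[:,None]-np.array(s['t']))@np.array(s['R'])).reshape(480,640,3)
def pix(s,X):
    R=np.array(s['R']);return cv2.projectPoints(np.array(X,float).reshape(-1,1,3),cv2.Rodrigues(R)[0],np.array(s['t'],float),K(s),np.array(s['dist'],float))[0].reshape(-1,2)
E
python3 - <<'E'
from h import *
s=snap('top','top1.png'); snap('side','side1.png')
print(-np.array(s['R']).T@s['t'],s['fx'])
o=robot.get_obs();print(o)
E
```

```text
pics
[ 0.36833398 -0.00956915  1.37754134] 619.4376950665835
{'time': 0.1, 'joint_positions': array([ 1.22886619e+00,  8.78833218e-02,  1.37210000e+00, -1.56519013e-05,
        1.68356577e+00, -1.03122981e-01]), 'qvel': array([-0.00188075, -0.00253235, -0.00449394,  0.00066085, -0.00073979,
        0.00184871]), 'joint_torque': array([ 3.34856704e-03, -3.41254163e+01, -3.03301799e+01,  7.20740226e-02,
        3.04706697e-02, -8.97463156e-05]), 'tool_pos': array([0.12995786, 0.53392716, 0.20442157]), 'ee_rot': array([-3.13964501e+00, -1.85923102e-04,  2.90278357e+00]), 'wrist_force': array([-0.39340118,  0.66549485, -0.613099  ]), 'wrist_torque': array([ 0.00556438, -0.07554695, -0.02269271]), 'finger_force': 0.0, 'width': 0.09365532903384165}
```

View pics/top1.png

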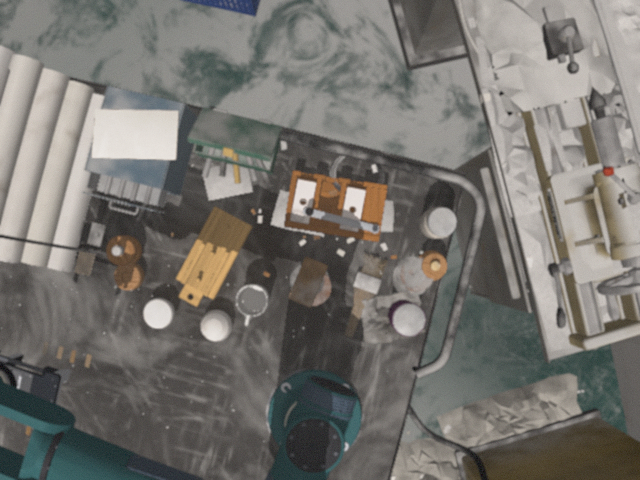

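View pics/side1.png

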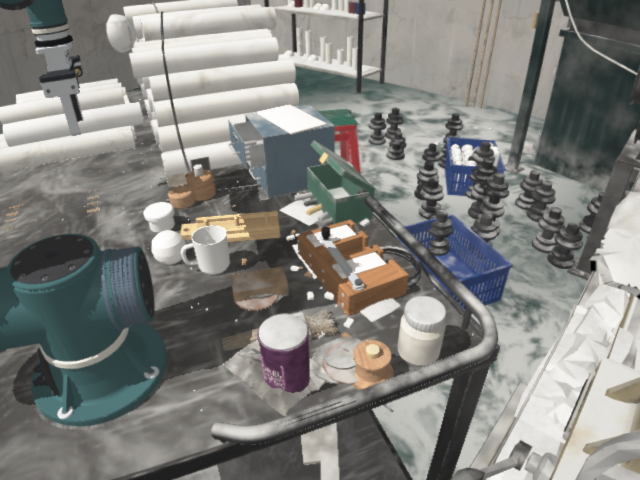

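```bash
python3 - <<'E'
from h import *
im=cv2.imread('pics/top1.png')
a=cv2.resize(im[195:315,160:260],None,fx=4,fy=4,interpolation=cv2.INTER_CUBIC)
b=cv2.resize(im[160:280,270:370+20],None,fx=4*100/120,fy=4,interpolation=cv2.INTER_CUBIC)
cv2.imwrite('pics/crop1.png',np.hstack([a,cv2.resize(im[160:280,280:380],None,fx=4,fy=4,interpolation=cv2.INTER_CUBIC)]))
s=snap('top');c=cloud(s)
for n,uv in dict(knob=(308,210),pivot=(376,230),footL=(303,190),footR=(354,198),mid=(331,193),board=(205,265),dark=(230,228),tongue=(190,297),chuck=(434,265),jar=(439,220),mug=(252,298)).items(): print(n,c[uv[1],uv[0]].round(3))
E
```

```text
knob [0.453 0.02  0.082]
pivot [ 0.415 -0.126  0.057]
footL [0.498 0.032 0.049]
footR [ 0.483 -0.078  0.044]
mid [ 0.496 -0.029  0.011]
board [0.332 0.248 0.009]
dark [0.415 0.193 0.014]
tongue [0.259 0.282 0.   ]
chuck [ 0.342 -0.251  0.062]
jar [ 0.437 -0.254  0.092]
mug [0.26  0.142 0.004]
```

View pics/crop1.png

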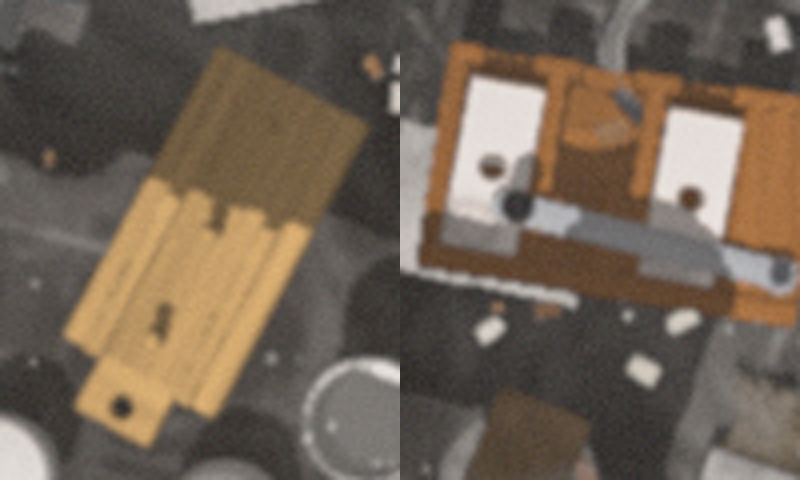

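```bash
python3 - <<'E'
from h import *
s=snap('top')
b=ray(s,[(215,207),(252.5,226.2),(212.5,298.7),(176.2,278.7)],0.012)
print('board corners',b.round(4),'sides',[round(float(np.linalg.norm(b[i]-b[(i+1)%4])),4) for i in range(4)],'c',b.mean(0).round(4))
yb=(b[3]+b[2]-b[0]-b[1])[:2];print('board y-axis angle',np.degrees(np.arctan2(yb[1],yb[0])))
k=ray(s,[(309.2,211.2)],0.0795)[0];p=ray(s,[(375,227.5)],0.057)[0]
d=(k-p)[:2];print('knob',k,'piv',p,np.linalg.norm(d),np.degrees(np.arctan2(d[1],d[0])))
# tray colour mask
hsv=cv2.cvtColor(s['color'],cv2.COLOR_RGB2HSV);c=cloud(s)
m=((c[...,2]>0.035)&(c[...,2]<0.1)).astype(np.uint8)
m[:, :270]=0;m[:,400:]=0;m[250:]=0;m[:165]=0
n,l,st,ce=cv2.connectedComponentsWithStats(m);i=1+st[1:,4].argmax();print(st[i])
pts=np.argwhere(l==i)[:,::-1]
w=ray(s,pts,0.048)[:,:2];r=cv2.minAreaRect((w*1000).astype(np.float32));print('tray',r)
E
```

```text
board corners [[0.4607 0.2282 0.012 ]
 [0.4196 0.1435 0.012 ]
 [0.2574 0.2292 0.012 ]
 [0.2997 0.3117 0.012 ]] sides [0.0941, 0.1834, 0.0927, 0.1814] c [0.3594 0.2282 0.012 ]
board y-axis angle 152.37893858655474
knob [0.45081081 0.0173973  0.0795    ] piv [ 0.42002311 -0.12331152  0.057     ] 0.14403768578956472 77.65793920810383
[ 284  170  104   72 4316]
tray ((465.91668701171875, -37.798728942871094), (208.09043884277344, 124.98065185546875), 82.01805114746094)
```

```bash
python3 - <<'E'
from h import *
s=snap('top');c=cloud(s).reshape(-1,3)
a=np.array([.13,.534]);b=np.array([.451,.017]);d=(b-a);L=np.linalg.norm(d);d/=L
q=c[:,:2]-a;t=q@d;w=np.abs(q@np.array([-d[1],d[0]]))
for i in range(0,8):
    m=(t>i*.1-.05)&(t<i*.1+.05)&(w<.12);print(i,c[m,2].max().round(3) if m.any() else None)
# heights grid over work area
for X in np.arange(.66,.1,-.06):
    print(round(X,2),[int(1000*c[(abs(c[:,0]-X)<.03)&(abs(c[:,1]-Y)<.03),2].max(initial=0)) for Y in np.arange(.48,-.4,-.06)])
o=robot.get_obs();R=Ro.from_euler('xyz',o['ee_rot']).as_matrix();print(R.round(3), (R.T@(np.array([.451,.0174,.2])-o['tool_pos'])).round(4))
E
```

```text
0 0.575
1 0.587
2 0.576
3 0.062
4 0.083
5 0.052
6 1.378
7 0.073
0.66 [171, 173, 173, 173, 113, 103, 95, 84, 2, 0, 0, 0, 0, 0, 168]
0.6 [173, 174, 175, 173, 146, 146, 141, 109, 72, 73, 75, 67, 2, 0, 20]
0.54 [172, 174, 175, 174, 80, 147, 145, 56, 56, 67, 73, 77, 76, 77, 73]
0.48 [161, 166, 168, 167, 24, 13, 17, 61, 84, 55, 57, 11, 99, 98, 77]
0.42 [17, 119, 162, 160, 25, 37, 14, 54, 83, 60, 65, 11, 99, 99, 74]
0.36 [62, 84, 7, 25, 36, 26, 8, 29, 1377, 11, 23, 28, 65, 74, 76]
0.3 [7, 56, 35, 26, 37, 82, 82, 34, 37, 22, 24, 26, 56, 74, 56]
0.24 [8, 8, 52, 54, 61, 79, 80, 34, 35, 25, 36, 119, 119, 73, 0]
0.18 [531, 585, 54, 50, 61, 61, 62, 9, 9, 20, 37, 118, 115, 72, 0]
0.12 [435, 587, 584, 577, 567, 8, 9, 18, 209, 209, 8, 10, 67, 70, 0]
[[-0.972  0.237 -0.   ]
 [ 0.237  0.972 -0.001]
 [ 0.    -0.001 -1.   ]] [-0.4341 -0.4262  0.0053]
```

```bash
python3 -m crank '[[0,[-0.033,-0.033,0],[0,0,0]],[0,[-0.033,-0.033,0],[0,0,0]],[0,[-0.033,-0.033,0],[0,0,0]],[0,[-0.033,-0.033,0],[0,0,0]],[0,[-0.033,-0.033,0],[0,0,0]],[0,[-0.033,-0.033,0],[0,0,0]],[0,[-0.033,-0.033,0],[0,0,0]],[0,[-0.033,-0.033,0],[0,0,0]]]'
python3 -m crank '[[0,[-0.033,-0.033,0],[0,0,0]],[0,[-0.033,-0.033,0],[0,0,0]],[0,[-0.033,-0.033,0],[0,0,0]],[0,[-0.033,-0.033,0],[0,0,0]],[0,[-0.033,-0.033,0],[0,0,0]],[0,[0,0,0],[0,0,8]],[0,[0,0,0],[0,0,8]],[0,[0,0,0],[0,0,8]]]'
python3 -m crank '[[0,[0,0,0],[0,0,8]],[0,[0,0,0],[0,0,8]],[0,[0,0,0],[0,0,8]],[0,[0,0,0],[0,0,8]],[0,[0,0,0],[0,0,8]],[0,[0,0,0],[0,0,8]],[0,[0,0,0],[0,0,8]],[0,[0,0,0],[0,0,8]]]'
python3 - <<'E'
from h import *
s=snap('wrist','w1.png');o=robot.get_obs();print(o['tool_pos'],np.degrees(o['ee_rot']),o['joint_positions'],o['width'])
print(pix(s,[[.451,.0174,.0795],[.418,-.123,.055],[.4659,-.0378,.048]]))
E
```

```text
time: 1.05
tool_pos: [0.3247, 0.2138, 0.2056]
ee_rot: [3.141, 0.001, 2.903]
wrist_force: [2.5, 0.0, 0.9]
width: 0.094
finger_force: 0.0
time: 1.85
tool_pos: [0.4455, 0.0155, 0.2052]
ee_rot: [-3.141, -0.001, 2.477]
wrist_force: [-0.3, -0.2, -0.4]
width: 0.0941
finger_force: 0.0
time: 2.65
tool_pos: [0.4453, 0.0161, 0.2054]
ee_rot: [-3.141, -0.0, 1.361]
wrist_force: [-0.3, -0.4, 1.4]
width: 0.0941
finger_force: 0.0
[0.44537433 0.01611223 0.20539258] [-1.79996673e+02 -5.73898390e-03  7.77835812e+01] [-9.12683474e-02 -1.47867012e-01  1.59970434e+00  1.07242627e-04
  1.68980078e+00  1.21961110e-01] 0.0942425454459594
[[330.15762096 225.79152323]
 [326.45216788 348.21188426]
 [354.27278966 266.08701677]]
```

View pics/w1.png

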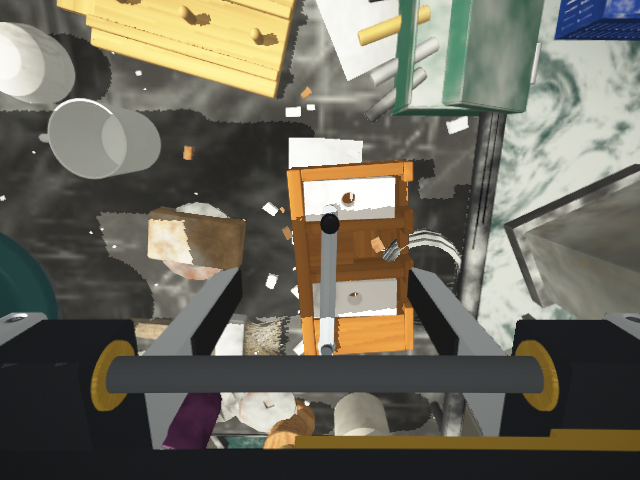

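```bash
python3 - <<'E'
from h import *
s=snap('wrist');c=cloud(s);hsv=cv2.cvtColor(s['color'],cv2.COLOR_RGB2HSV)
o=robot.get_obs()
g=s['color'].max(2)
m=(g<60).astype(np.uint8);m[:,:315]=0;m[:,346:]=0;m[:205]=0;m[240:]=0
n,l,st,ce=cv2.connectedComponentsWithStats(m);i=1+st[1:,4].argmax();print(st[i],ce[i]);k=ray(s,[ce[i]],.0795)[0]
p=ray(s,[(326,350)],.057)[0]
print('knob',k.round(4),'pivot',p.round(4),np.linalg.norm((k-p)[:2]),np.degrees(np.arctan2(*(k-p)[1::-1])))
print('holes',ray(s,[(347.5,199),(354,297)],.048).round(4),c[185,370],c[286,380])
R=Ro.from_euler('xyz',o['ee_rot']).as_matrix();print('tool delta',(R.T@(np.r_[k[:2],.060]-o['tool_pos'])).round(4))
for u,v in [(480,200),(470,260),(455,320),(490,150)]: print('rail',c[v,u].round(3))
# tray outline
print('tray corners',ray(s,[(289,170),(412,161),(413,352),(304,356)],.048).round(4))
E
```

```text
[320 214  20  20 304] [329.28947368 223.37171053]
knob [0.4508 0.0198 0.0795] pivot [ 0.4169 -0.1237  0.057 ] 0.14742495527811914 76.71640438293682
holes [[ 0.4726  0.0332  0.048 ]
 [ 0.4588 -0.0725  0.048 ]] [0.49687189 0.0422383  0.04886195] [ 0.48847531 -0.06652192  0.04647791]
tool delta [0.0046 0.0046 0.1454]
rail [0.593 0.009 0.067]
rail [ 0.578 -0.049  0.066]
rail [0.497 0.014 0.266]
rail [0.606 0.053 0.067]
tray corners [[ 0.4223  0.0731  0.048 ]
 [ 0.5407  0.0562  0.048 ]
 [ 0.511  -0.1526  0.048 ]
 [ 0.3897 -0.1318  0.048 ]]
```

```bash
python3 - <<'E'
from h import *
s=snap('top');c=cloud(s)
print(pix(s,[[.5606,-.1437,.0795]]))
im=s['color'][:,:,::-1].copy()
for u in range(370,440,8):
    print(u,[ (v,*(c[v,u]*1000).astype(int)) for v in range(150,200,5) if c[v,u,2]>.03])
u,v=pix(s,[[.5606,-.1437,.0795]])[0].astype(int);cv2.circle(im,(u,v),4,(0,0,255),1)
cv2.imwrite('pics/c2.png',cv2.resize(im[130:260,280:460],None,fx=4,fy=4,interpolation=cv2.INTER_CUBIC))
E
```

```text
[[386.44436254 160.83646389]]
370 [(155, np.int64(574), np.int64(-109), np.int64(68)), (160, np.int64(564), np.int64(-110), np.int64(63)), (185, np.int64(512), np.int64(-112), np.int64(45)), (190, np.int64(501), np.int64(-112), np.int64(48)), (195, np.int64(490), np.int64(-112), np.int64(49))]
378 [(155, np.int64(575), np.int64(-127), np.int64(64)), (160, np.int64(563), np.int64(-126), np.int64(69)), (185, np.int64(512), np.int64(-129), np.int64(48)), (190, np.int64(501), np.int64(-129), np.int64(49)), (195, np.int64(490), np.int64(-129), np.int64(44))]
386 [(155, np.int64(576), np.int64(-144), np.int64(58)), (160, np.int64(563), np.int64(-143), np.int64(68)), (165, np.int64(552), np.int64(-143), np.int64(70)), (185, np.int64(512), np.int64(-146), np.int64(47)), (190, np.int64(501), np.int64(-146), np.int64(51))]
394 [(160, np.int64(564), np.int64(-161), np.int64(66)), (165, np.int64(553), np.int64(-161), np.int64(68))]
402 [(160, np.int64(564), np.int64(-177), np.int64(70)), (165, np.int64(553), np.int64(-177), np.int64(71)), (170, np.int64(545), np.int64(-180), np.int64(54))]
410 [(165, np.int64(554), np.int64(-195), np.int64(71)), (170, np.int64(543), np.int64(-195), np.int64(68))]
418 [(165, np.int64(555), np.int64(-213), np.int64(64)), (170, np.int64(543), np.int64(-212), np.int64(70))]
426 [(170, np.int64(545), np.int64(-230), np.int64(64)), (175, np.int64(533), np.int64(-230), np.int64(68))]
434 [(170, np.int64(544), np.int64(-246), np.int64(70)), (175, np.int64(534), np.int64(-247), np.int64(69))]
```

View pics/c2.png

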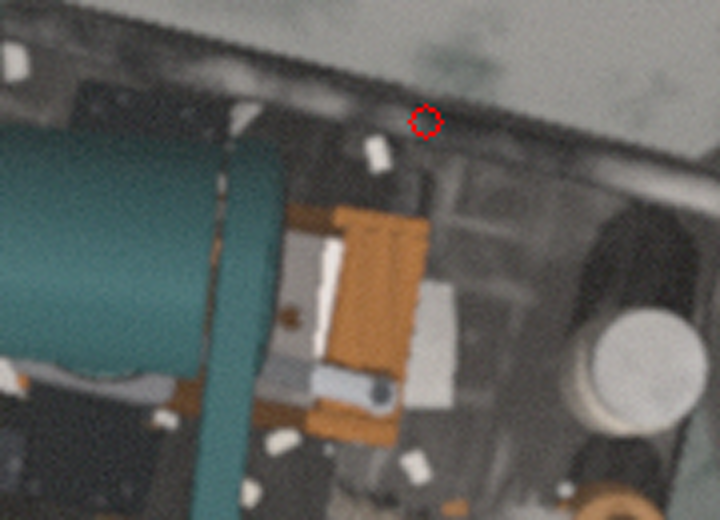

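```bash
python3 -m crank '[[0.7,[-0.024,0.0015,0],[0,0,0]],[0.7,[-0.024,0.0015,0],[0,0,0]],[0.7,[0,0,0.04],[0,0,0]],[0.7,[0,0,0.04],[0,0,0]],[0.7,[0,0,0],[0,0,0]],[0.7,[0,0,0],[0,0,0]]]'
python3 - <<'E'
from h import *
s=snap('wrist','w2.png');o=robot.get_obs();print(o['tool_pos'],np.degrees(o['ee_rot']),o['width'],o['wrist_force'])
p=o['tool_pos'];R=Ro.from_euler('xyz',o['ee_rot']).as_matrix()
print(pix(s,[[p[0],p[1],.0555]]+[np.r_[(p+R@np.array([0,d,0]))[:2],.0555] for d in(-.014,.014)]))
E
```

```text
time: 3.4
tool_pos: [0.4384, -0.0314, 0.1256]
ee_rot: [-3.14, -0.0, 1.368]
wrist_force: [0.1, -0.1, 1.7]
width: 0.0489
finger_force: 0.0
[ 0.43973342 -0.03160365  0.12731682] [ 1.79854761e+02 -8.44206013e-03  7.83954641e+01] 0.04552936169551657 [0.13963918 0.00137697 0.22382385]
[[326.24446801 245.43287068]
 [307.98429269 245.41503013]
 [344.50906619 245.45147195]]
```

View pics/w2.png

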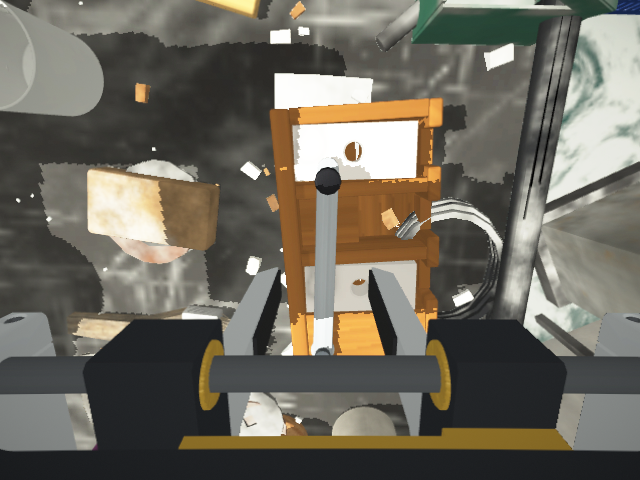

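```bash
python3 -m crank '[[0.77,[0,0,0.04],[0,0,0]],[0.77,[0,0,0.025],[0,0,0]],[0.77,[0,0,0],[0,0,0]],[0.77,[0,0,0],[0,0,0]],[0.77,[0,0,0.005],[0,0,0]],[0.77,[0,0,0.005],[0,0,0]],[0.77,[0,0,0],[0,0,0]]]'
python3 - <<'E'
from h import *
o=robot.get_obs();print(o['tool_pos'],np.degrees(o['ee_rot']),o['width'],o['wrist_force'])
E
```

```text
time: 4.15
tool_pos: [0.4389, -0.0315, 0.0508]
ee_rot: [3.141, -0.0, 1.367]
wrist_force: [0.4, 0.2, -0.4]
width: 0.0218
finger_force: 0.0
[ 0.43887862 -0.03152844  0.05075716] [ 1.79969795e+02 -3.20769822e-03  7.83260534e+01] 0.021771636256390947 [ 0.43330574  0.1569407  -0.43394973]
```

```bash
python3 -m crank '[[0.77,[-0.0004,0.0083,0],[0,0,5]],[0.77,[-0.0004,0.0083,0],[0,0,5]],[0.77,[-0.0004,0.0083,0],[0,0,5]],[0.77,[-0.0004,0.0083,0],[0,0,5]]]'
python3 -m crank '[[0.77,[-0.0004,0.0083,0],[0,0,5]],[0.77,[-0.0004,0.0083,0],[0,0,5]],[0.77,[-0.0004,0.0083,0],[0,0,5]],[0.77,[-0.0004,0.0083,0],[0,0,5]],[0.77,[-0.0004,0.0083,0],[0,0,5]],[0.77,[-0.0004,0.0083,0],[0,0,5]]]'
```

```text
time: 4.55
tool_pos: [0.4694, -0.044, 0.0506]
ee_rot: [-3.141, 0.0, 1.015]
wrist_force: [-1.0, 0.1, -0.0]
width: 0.0216
finger_force: 0.3
time: 5.15
tool_pos: [0.503, -0.08, 0.0506]
ee_rot: [-3.141, 0.0, 0.491]
wrist_force: [-1.0, 0.6, 0.0]
width: 0.0216
finger_force: 0.4
```

```bash
python3 -m crank '[[0.77,[-0.0004,0.0083,0],[0,0,5]],[0.77,[-0.0004,0.0083,0],[0,0,5]],[0.77,[-0.0004,0.0083,0],[0,0,5]],[0.77,[-0.0004,0.0083,0],[0,0,5]]]'
python3 - <<'E'
from h import *
snap('top','t3.png')
i=cv2.imread('pics/t3.png');cv2.imwrite('pics/t3c.png',cv2.resize(i[130:260,280:460],None,fx=4,fy=4))
s=snap('wrist','w3.png')
E
```

```text
time: 5.55
tool_pos: [0.5132, -0.1114, 0.0506]
ee_rot: [-3.141, 0.001, 0.142]
wrist_force: [-0.1, 0.6, 0.3]
width: 0.0218
finger_force: 0.4
```

```bash
python3 -m crank '[[0.77,[-0.0004,0.0083,0],[0,0,5]],[0.77,[-0.0004,0.0083,0],[0,0,5]],[0.77,[0,0,0],[0,0,0]]]'; python3 -m crank '[[0.77,[-0.0004,0.0066,0],[0,0,4]],[0.77,[0,0,0],[0,0,0]]]'
```

```text
time: 5.95
tool_pos: [0.5143, -0.1283, 0.0507]
ee_rot: [3.141, -0.0, -0.028]
wrist_force: [0.4, 0.4, -0.9]
width: 0.0215
finger_force: 0.0
time: 6.15
tool_pos: [0.5137, -0.1344, 0.0506]
ee_rot: [-3.142, -0.0, -0.097]
wrist_force: [0.5, 0.3, 0.2]
width: 0.0216
finger_force: 0.0
```

View pics/w3.png

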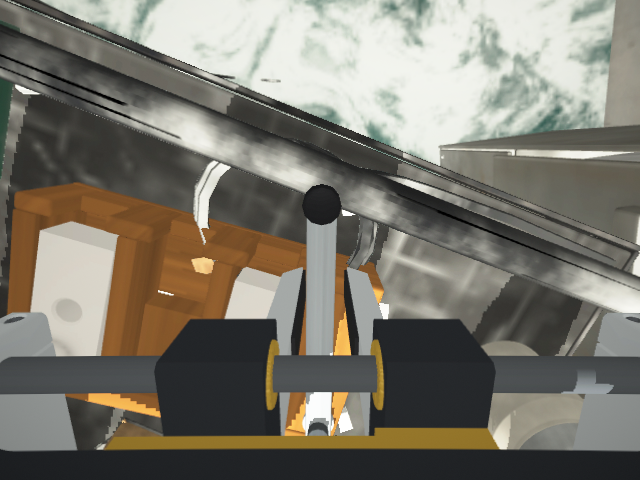

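```bash
python3 -m crank '[[0.77,[0,0,-0.04],[0,0,0]],[0.77,[0,0,-0.04],[0,0,0]],[1,[0,0,-0.03],[0,0,2.5]],[1,[-0.028,-0.035,0],[0,0,0]],[1,[-0.028,-0.035,0],[0,0,0]],[1,[-0.028,-0.035,0],[0,0,0]],[1,[0,0,0],[0,0,0]]]'
python3 - <<'E'
from h import *
s=snap('wrist','w4.png');o=robot.get_obs();print(o['tool_pos'],np.degrees(o['ee_rot']),o['width'])
t=snap('top','t4.png');
u,v=pix(t,[[.4588,-.0725,.048]])[0].astype(int);print(u,v)
E
```

```text
time: 6.85
tool_pos: [0.4432, -0.0147, 0.1609]
ee_rot: [-3.14, -0.0, -0.134]
wrist_force: [0.4, 0.4, 0.2]
width: 0.0004
finger_force: 0.0
[ 0.44456624 -0.01661989  0.16094698] [-1.79985339e+02 -8.06034746e-02 -7.79071808e+00] 0.0007537606082111759
351 209
```

View pics/w4.png

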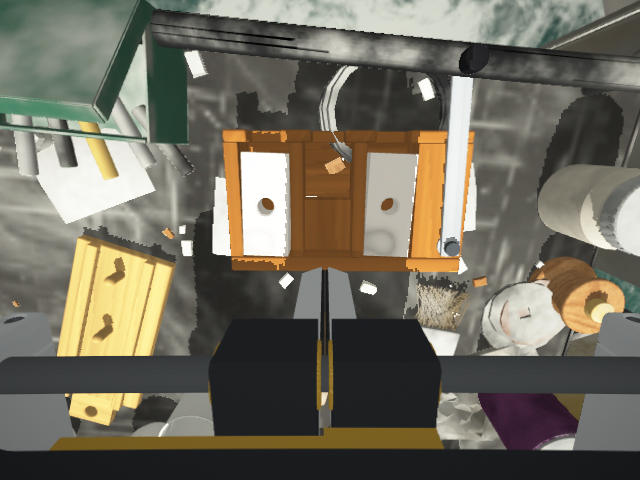

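```bash
cat >> h.py <<'E'
def feet(s,zlo=.042,zhi=.054,zp=.048):
    c=cloud(s);h=cv2.cvtColor(s['color'],cv2.COLOR_RGB2HSV)
    m=((h[...,1]<50)&(h[...,2]>110)&(c[...,2]>zlo)&(c[...,2]<zhi)).astype(np.uint8)
    m=cv2.morphologyEx(m,cv2.MORPH_OPEN,np.ones((5,5)))
    for q in cv2.findContours(m,cv2.RETR_EXTERNAL,cv2.CHAIN_APPROX_NONE)[0]:
        if cv2.contourArea(q)<800: continue
        w=ray(s,q.reshape(-1,2),zp)[:,:2]*1000
        r=cv2.minAreaRect(w.astype(np.float32));print('rect',np.round(r[0],1),np.round(r[1],1),round(r[2],1),'px',cv2.boundingRect(q))
E
python3 - <<'E'
from h import *
s=snap('wrist');feet(s)
print('holes',ray(s,[(266,205),(387.5,205)],.048).round(4))
print('tray corners',ray(s,[(223,131),(474,132),(463,270),(232,271)],.048).round(4))
E
```

```text
rect [459.2 -74.4] [40.8 90. ] 80.1 px (360, 156, 54, 103)
rect [473.8  32.5] [41.  90.5] 80.4 px (238, 156, 48, 104)
holes [[ 0.4771  0.028   0.048 ]
 [ 0.4625 -0.0767  0.048 ]]
tray corners [[ 0.5423  0.0517  0.048 ]
 [ 0.5131 -0.1523  0.048 ]
 [ 0.3932 -0.1395  0.048 ]
 [ 0.4213  0.0698  0.048 ]]
```

```bash
python3 -m crank '[[1,[0.029,-0.026,0],[0,0,0]],[1,[0.029,-0.0265,0],[0,0,0]],[1,[0,0,0.04],[0,0,0]],[1,[0,0,0.04],[0,0,0]],[1,[0,0,0.026],[0,0,0]],[1,[0,0,0],[0,0,0]]]'
python3 -m crank '[[1,[0,0,0.003],[0,0,0]],[1,[0,0,0.003],[0,0,0]],[1,[0,0,0],[0,0,0]]]'
```

```text
time: 7.6
tool_pos: [0.5074, 0.0242, 0.0495]
ee_rot: [3.141, 0.01, -0.143]
wrist_force: [-0.5, -0.1, -0.1]
width: 0.0004
finger_force: 0.0
time: 7.9
tool_pos: [0.5115, 0.0247, 0.05]
ee_rot: [-3.141, -0.003, -0.143]
wrist_force: [-0.3, -0.2, 0.1]
width: 0.0004
finger_force: 0.0
```

```bash
python3 -m crank '[[1,[0,-0.002,0.003],[0,0,0]],[1,[0,0,0.003],[0,0,0]],[1,[0,0,0],[0,0,0]]]'
python3 -m crank '[[1,[0,0,0.003],[0,0,0]],[1,[0,0,0.002],[0,0,0]],[1,[0,0,0],[0,0,0]]]'
```

```text
time: 8.2
tool_pos: [0.5105, 0.0273, 0.0427]
ee_rot: [-3.141, -0.0, -0.142]
wrist_force: [-0.9, 0.1, 1.4]
width: 0.0004
finger_force: 0.0
time: 8.5
tool_pos: [0.5109, 0.0277, 0.0408]
ee_rot: [-3.14, -0.002, -0.141]
wrist_force: [-9.8, -0.2, 14.5]
width: 0.0009
finger_force: 0.0
```

```bash
python3 -m crank '[[1,[0,0,-0.003],[0,0,0]],[1,[0,0,0],[0,0,0]]]'
python3 - <<'E'
from h import *
s=snap('wrist','w5.png');o=robot.get_obs();print(o['tool_pos'],o['wrist_force'])
t=snap('side');cv2.imwrite('pics/s5.png',cv2.resize(t['color'][180:330,270:430,::-1],None,fx=4,fy=4,interpolation=cv2.INTER_CUBIC))
E
```

```text
time: 8.7
tool_pos: [0.5105, 0.0275, 0.0416]
ee_rot: [-3.141, -0.001, -0.142]
wrist_force: [-4.5, 0.5, 7.0]
width: 0.0005
finger_force: 0.0
[0.5105359  0.02754923 0.04145251] [-5.49619957  0.37990733  7.85971955]
```

View pics/s5.png

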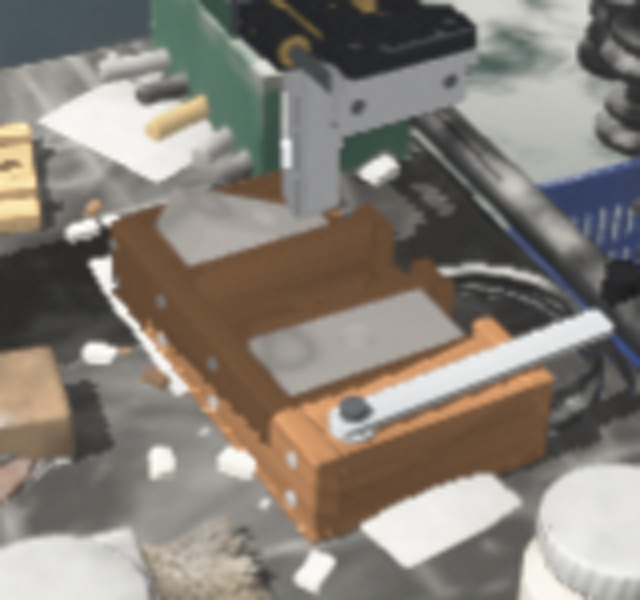

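```bash
python3 -m crank '[[1,[0,0,-0.02],[0,0,0]],[1,[0,0,-0.03],[0,0,0]],[1,[0,0,0],[0,0,-8]],[1,[0,0,0],[0,0,-8]],[1,[0,0,0],[0,0,-8]],[1,[0,0,0],[0,0,-8]],[1,[0,0,0],[0,0,-8]],[1,[0,0,0],[0,0,0]]]'
python3 - <<'E'
from h import *
o=robot.get_obs();print(o['tool_pos'],np.degrees(o['ee_rot']),o['wrist_force'])
t=snap('side');cv2.imwrite('pics/s6.png',cv2.resize(t['color'][180:330,270:430,::-1],None,fx=4,fy=4,interpolation=cv2.INTER_CUBIC))
c=cloud(snap('top'));m=(c[...,2]>.125)&(c[...,2]<.16)&(c[...,0]>.45)&(c[...,0]<.7)&(c[...,1]>.05)&(c[...,1]<.25)
p=c[m];print(p.min(0),p.max(0))
for y in np.arange(.06,.25,.02):
    q=p[abs(p[:,1]-y)<.01]
    if len(q): print(round(y,2),q[:,0].min().round(3),q[:,0].max().round(3))
E
```

```text
time: 9.6
tool_pos: [0.5105, 0.0269, 0.0897]
ee_rot: [-3.141, 0.001, 0.555]
wrist_force: [0.4, -0.1, 0.0]
width: 0.0002
finger_force: 0.0
[0.51049647 0.02693632 0.08974735] [-1.79994127e+02  2.87139946e-02  3.17833329e+01] [ 0.35638415 -0.09053125  0.04842185]
[0.55368329 0.12295239 0.12501699] [0.61147727 0.24993905 0.14662641]
0.12 0.554 0.59
0.14 0.555 0.59
0.16 0.56 0.598
0.18 0.558 0.598
0.2 0.561 0.605
0.22 0.573 0.61
0.24 0.576 0.611
```

View pics/s6.png

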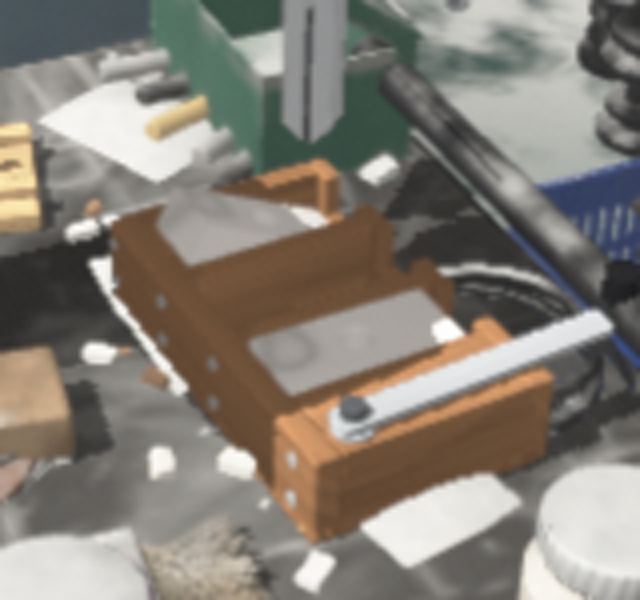

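```bash
cat >> h.py <<'E'
def plane(s,ctr,rad=.05,zmin=.02,zmax=.12,smax=60,vmin=90):
    """white pixels near ctr (xy): plane fit + extents along tilt"""
    c=cloud(s);h=cv2.cvtColor(s['color'],cv2.COLOR_RGB2HSV)
    m=(np.hypot(c[...,0]-ctr[0],c[...,1]-ctr[1])<rad)&(c[...,2]>zmin)&(c[...,2]<zmax)&(h[...,1]<smax)&(h[...,2]>vmin)
    p=c[m];k=np.ones(len(p),bool)
    for _ in range(6):
        q=p[k];A=np.c_[q[:,:2]-ctr[:2],np.ones(len(q))];co=np.linalg.lstsq(A,q[:,2],rcond=None)[0]
        r=p[:,2]-np.c_[p[:,:2]-ctr[:2],np.ones(len(p))]@co;k=abs(r)<max(.003,1.5*np.std(r[k])*0+.003)
    n=np.r_[-co[:2],1];n/=np.linalg.norm(n)
    print('N',k.sum(),'tilt',np.degrees(np.arccos(n[2])).round(1),'down dir',np.degrees(np.arctan2(n[1],n[0])).round(1),'z',p[k][:,2].min().round(4),p[k][:,2].max().round(4),'mean',p[k].mean(0).round(4))
    r=cv2.minAreaRect((p[k][:,:2]*1000).astype(np.float32));print(' xy rect',np.round(r[0],1),np.round(r[1],1),round(r[2],1));return m,p[k],n
E
python3 - <<'E'
from h import *
s=snap('wrist');plane(s,[.4738,.0325])
s=snap('side');plane(s,[.4738,.0325],smax=255)
E
```

```text
N 4023 tilt 26.0 down dir -7.9 z 0.0271 0.0659 mean [0.4899 0.0364 0.0449]
 xy rect [484.2  30.9] [40.4 78.9] 80.3
N 305 tilt 11.0 down dir -115.8 z 0.0418 0.0578 mean [0.4639 0.0146 0.0486]
 xy rect [470.1  25.3] [55.2 93.6] 79.7
```

```bash
python3 -m crank '[[1,[0,0,-0.03],[0,0,0]],[0.4,[-0.024,-0.0203,0],[0,0,0]],[0.4,[-0.0244,-0.0203,0],[0,0,8]],[0.4,[0,0,0],[0,0,8]],[0.4,[0,0,0],[0,0,8]],[0.4,[0,0,0],[0,0,8]],[0.4,[0,0,0],[0,0,8]],[0.4,[0,0,0],[0,0,0]]]'
python3 - <<'E'
from h import *
s=snap('wrist','w7.png');o=robot.get_obs();p=o['tool_pos'];print(p,np.degrees(o['ee_rot']),o['width'],o['wrist_force'])
plane(s,[.484,.0309])
R=Ro.from_euler('xyz',o['ee_rot']).as_matrix();print((R.T@(np.array([.448,.036,.050])-p)).round(4))
E
```

```text
time: 10.6
tool_pos: [0.448, 0.036, 0.1205]
ee_rot: [-3.142, -0.0, -0.144]
wrist_force: [-0.2, 0.3, -0.4]
width: 0.0527
finger_force: 0.0
[0.44804037 0.03603381 0.1204804 ] [-1.79997407e+02 -1.14569222e-02 -8.07902421e+00] 0.054940268557477454 [-0.58986926  0.8293249  -0.12019967]
N 5864 tilt 26.0 down dir -8.0 z 0.0253 0.0677 mean [0.4832 0.031  0.0476]
 xy rect [484.1  30.9] [40.1 82.1] 80.4
[-0.      0.      0.0705]
```

```bash
python3 -m crank '[[0.4,[0,0,0.035],[0,0,0]],[0.4,[0,0,0.0345],[0,0,0]],[0.4,[0,0,0],[0,0,0]],[1,[0,0,0],[0,0,0]],[1,[0,0,0],[0,0,0]],[1,[0,0,0],[0,0,0]],[1,[0,0,0],[0,0,0]]]'
python3 -m crank '[[1,[0,0,-0.01],[0,0,0]],[1,[0,0,-0.01],[0,0,0]],[1,[0,0,-0.02],[0,0,0]],[1,[0,0,-0.03],[0,0,0]],[1,[0,0,-0.03],[0,0,0]],[1,[0,0,0],[0,0,0]]]'
python3 - <<'E'
from h import *
s=snap('wrist','w8.png');o=robot.get_obs();p=o['tool_pos'];print(p,np.degrees(o['ee_rot']),o['width'],o['wrist_force'])
plane(s,p[:2]+np.array([.04,0]),zmin=.08,zmax=.22)
E
```

```text
time: 11.35
tool_pos: [0.4481, 0.0361, 0.0511]
ee_rot: [-3.141, -0.0, -0.142]
wrist_force: [0.1, -0.1, -0.1]
width: 0.0398
finger_force: 30.0
time: 11.95
tool_pos: [0.4513, 0.0359, 0.1566]
ee_rot: [-3.14, -0.011, -0.143]
wrist_force: [0.9, -0.7, -1.3]
width: 0.0396
finger_force: 30.0
[0.44971067 0.03595964 0.15364406] [-179.9655261    -0.34955177   -8.17857056] 0.03977579718724661 [ 0.72474402 -0.85606772 -2.00737259]
N 10955 tilt 25.6 down dir -8.6 z 0.1313 0.1734 mean [0.4861 0.03   0.1535]
 xy rect [488.1  29.7] [63.  81.2] 81.8
```

View pics/w8.png

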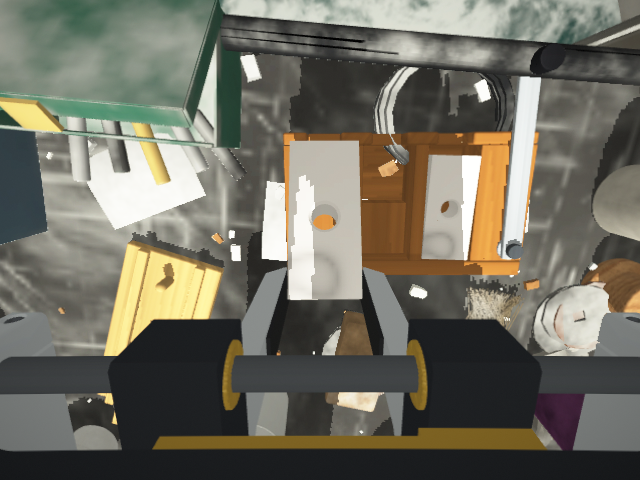

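```bash
python3 -m crank '[[1,[-0.011,-0.021,-0.01],[0,0,0]],[1,[-0.011,-0.021,-0.01],[0,0,0]],[1,[-0.011,-0.021,0],[0,0,-7.8]],[1,[0,0,0],[0,0,-7.8]],[1,[0,0,0],[0,0,-7.8]],[1,[0,0,0],[0,0,-7.8]],[1,[0,0,0],[0,0,-7.8]]]'
python3 -m crank '[[1,[0,0,0],[0,0,-7.8]],[1,[0,0,0],[0,0,-7.8]],[1,[0,0,0],[0,0,-7.8]],[1,[0,0,0],[0,0,-7.8]],[1,[0,0,0],[0,0,0]]]'
python3 - <<'E'
from h import *
s=snap('wrist','w9.png');o=robot.get_obs();p=o['tool_pos'];print(p,np.degrees(o['ee_rot']),o['width'],o['finger_force'])
D=np.array([.3594,.2282]);y=np.array([-.886,.463])
print(pix(s,[np.r_[D+y*k,.034] for k in(.066,0,-.066)]))
E
```

```text
time: 12.7
tool_pos: [0.423, 0.103, 0.1685]
ee_rot: [-3.14, 0.004, 0.544]
wrist_force: [-0.4, -0.9, -1.8]
width: 0.0394
finger_force: 30.0
time: 13.2
tool_pos: [0.4231, 0.1029, 0.1687]
ee_rot: [-3.138, 0.002, 1.082]
wrist_force: [-0.1, -0.6, -2.5]
width: 0.0399
finger_force: 30.0
[0.42332722 0.10294096 0.16904983] [-1.79843132e+02  1.10439090e-01  6.18586058e+01] 0.039960101984479184 29.995391070842743
[[119.97805046 137.28272252]
 [194.79648694 137.05138897]
 [269.26115524 136.68395217]]
```

View pics/w9.png

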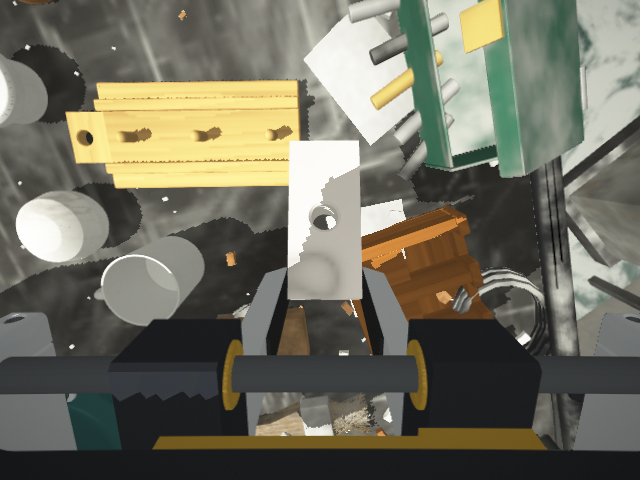

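```bash
cat >> h.py <<'E'
def board(s,lo=.0255,hi=.042):
    """dowel noses from depth, yellow region"""
    c=cloud(s);h=cv2.cvtColor(s['color'],cv2.COLOR_RGB2HSV)
    yel=((h[...,0]>14)&(h[...,0]<32)&(h[...,1]>70)&(c[...,0]<.5)&(c[...,1]>.1)&(c[...,2]>.004)&(c[...,2]<.045)).astype(np.uint8)
    n,l,st,ce=cv2.connectedComponentsWithStats(cv2.morphologyEx(yel,cv2.MORPH_CLOSE,np.ones((7,7))));i=1+st[1:,4].argmax();reg=(l==i)
    q=np.argwhere((l==i)&(yel>0))[:,::-1];r=cv2.minAreaRect((c[q[:,1],q[:,0],:2]*1000).astype(np.float32));print('board rect',np.round(r[0],1),np.round(r[1],1),round(r[2],1))
    m=(reg&(c[...,2]>lo)&(c[...,2]<hi)).astype(np.uint8)
    n,l,st,ce=cv2.connectedComponentsWithStats(m)
    for i in range(1,n):
        if st[i,4]>=12:
            k=l==i;p=c[k];t=p[p[:,2]>np.percentile(p[:,2],60)]
            print(st[i],'top z',np.percentile(p[:,2],95).round(4),'mean',p.mean(0).round(4),'top',t.mean(0).round(4),'ray',ray(s,[ce[i]],.030)[0].round(4))
E
python3 - <<'E'
from h import *
s=snap('wrist');board(s)
c=cloud(s)
for v,u in [(136,125),(136,130),(135,201),(135,273),(135,170),(180,170),(90,200)]: print(u,v,c[v,u].round(4))
E
```

```text
board rect [345.  237.3] [ 96.5 217.3] 63.0
[264 129  12  12 110] top z 0.035 mean [0.419  0.1992 0.0326] top [0.4187 0.1995 0.0344] ray [0.4187 0.1994 0.03  ]
[116 131  15  12 136] top z 0.035 mean [0.303  0.2588 0.0316] top [0.3018 0.2593 0.0341] ray [0.3021 0.2593 0.03  ]
[190 131  14  12 127] top z 0.0345 mean [0.3608 0.2288 0.0321] top [0.3599 0.2291 0.034 ] ray [0.3601 0.2292 0.03  ]
125 136 [0.3055 0.2583 0.0328]
130 136 [0.3058 0.2583 0.0253]
201 135 [0.3644 0.2281 0.0296]
273 135 [0.4218 0.1976 0.0318]
170 135 [0.3332 0.2452 0.0117]
170 180 [0.309  0.2103 0.0123]
200 90 [0.3802 0.265  0.0112]
```

```bash
cat >> h.py <<'E'
def held():
    s=snap('wrist');o=robot.get_obs();R=Ro.from_euler('xyz',o['ee_rot']).as_matrix();T=(cloud(s)-o['tool_pos'])@R
    h=cv2.cvtColor(s['color'],cv2.COLOR_RGB2HSV)
    m=(abs(T[...,1])<.024)&(T[...,0]>-.03)&(T[...,0]<.1)&(abs(T[...,2])<.06)&(h[...,1]<60)&(h[...,2]>90)
    p=T[m];q=p[(abs(p[:,1])<.015)&(p[:,0]>.0)]
    co=np.polyfit(q[:,0],q[:,2],1)
    for _ in range(4):
        r=q[:,2]-np.polyval(co,q[:,0]);co=np.polyfit(q[abs(r)<.002][:,0],q[abs(r)<.002][:,2],1)
    a=np.arctan(co[0]);k=abs(p[:,2]-np.polyval(co,p[:,0]))<.003;p=p[k]
    fx=np.array([np.cos(a),0,np.sin(a)]);dn=np.array([-np.sin(a),0,np.cos(a)])
    l=p@fx;lo,hi=np.percentile(l,[.3,99.7]);yl=np.percentile(p[:,1],[1,99])
    z0=np.median(p@dn);ctr=fx*(lo+hi)/2+dn*(z0+.012)
    print('tilt',np.degrees(a).round(1),'len',(hi-lo).round(4),'far end',hi.round(4),'y',yl.round(4),'center tool',ctr.round(4),'from far end',(fx*(hi-.045)+dn*(z0+.012)).round(4),'world',(R@ctr+o['tool_pos']).round(4))
    return ctr,o
E
python3 - <<'E'
from h import *
held()
E
```

```text
tilt 26.2 len 0.0893 far end 0.0796 y [-0.0195  0.0197] center tool [0.0312 0.     0.0158] from far end [0.0309 0.     0.0157] world [0.4384 0.1305 0.154 ]
```

```bash
python3 -m crank '[[1,[0.0091,-0.0361,0],[0,0,0]],[1,[0.0091,-0.0361,0],[0,0,0]],[1,[0.0091,-0.0361,0],[0,0,0]],[1,[0.0091,-0.0361,0],[0,0,0]],[1,[0.0091,-0.0361,0],[0,0,-1]],[1,[0,0,0],[0,0,0]]]'
python3 -m crank '[[1,[0,0,0],[0,5.2,0]],[1,[0,0,0],[0,5.2,0]],[1,[0,0,0],[0,5.2,0]],[1,[0,0,0],[0,5.2,0]],[1,[0,0,0],[0,5.2,0]],[1,[0,0,0],[0,0,0]],[1,[0,0,0],[0,0,0]]]'
python3 - <<'E'
from h import *
c,o=held();R=Ro.from_euler('xyz',o['ee_rot']).as_matrix();w=R@c+o['tool_pos'];print(o['tool_pos'],np.degrees(o['ee_rot']),o['joint_positions'],o['finger_force'])
print('foot dir',np.degrees(np.arctan2(*(R@[np.cos(.457),0,np.sin(.457)])[1::-1])),(R@[np.cos(.457),0,np.sin(.457)]).round(3))
print('to D1 hover', (R.T@(np.array([.3017,.2593,.060])-w)).round(4), (np.array([.3017,.2593,.060])-w).round(4))
E
```

```text
time: 13.95
tool_pos: [0.2833, 0.2301, 0.1708]
ee_rot: [-3.14, -0.001, 1.105]
wrist_force: [0.5, -0.6, -1.6]
width: 0.0395
finger_force: 30.0
time: 14.65
tool_pos: [0.2867, 0.2269, 0.1708]
ee_rot: [3.141, -0.452, 1.096]
wrist_force: [1.1, -0.3, -1.5]
width: 0.0397
finger_force: 30.0
tilt 26.3 len 0.0894 far end 0.0791 y [-0.0191  0.0202] center tool [0.0308 0.     0.0153] from far end [0.0305 0.     0.0152] world [0.3025 0.2583 0.171 ]
[0.28679807 0.22759441 0.17129482] [179.97376181 -25.93065577  62.93618838] [ 0.1547956  -0.67689398  2.08021201  0.36367432  1.46713545  0.63909416] 29.996735751628876
foot dir 62.924610455374086 [ 0.455  0.89  -0.004]
to D1 hover [-0.048  -0.0012  0.1001] [-0.0008  0.001  -0.111 ]
```

```bash
python3 -m crank '[[1,[-0.010,-0.0012,0.021],[0,0,0]],[1,[-0.010,0,0.021],[0,0,0]],[1,[0,0,0],[0,0,0]]]'
python3 - <<'E'
from h import *
o=robot.get_obs();print(o['tool_pos'],np.degrees(o['ee_rot']),o['joint_positions'].round(3),o['finger_force'],o['wrist_force'])
E
```

```text
time: 15.0
tool_pos: [0.2832, 0.229, 0.1211]
ee_rot: [-3.135, -0.448, 1.099]
wrist_force: [0.0, 0.0, -2.2]
width: 0.0397
finger_force: 30.0
[0.28321381 0.22898192 0.12110166] [-179.63998344  -25.6522677    62.99127346] [ 0.162 -0.664  2.172  0.368  1.376  0.607] 29.996620416641235 [ 0.03844629  0.03389275 -2.16000685]
```

```bash
python3 -m crank '[[1,[-0.010,0,0.021],[0,0,0]],[1,[0,0,0],[0,0,0]]]'; python3 - <<'E'
from h import *
board(snap('wrist'))
board(snap('top'))
c,o=held();R=Ro.from_euler('xyz',o['ee_rot']).as_matrix();w=R@c+o['tool_pos']
print((np.array([.3017,.2593,.060])-w).round(4),'tool', (R.T@(np.array([.3017,.2593,.060])-w)).round(4),o['tool_pos'],np.degrees(o['ee_rot']))
E
```

```text
time: 15.2
tool_pos: [0.284, 0.2292, 0.0995]
ee_rot: [-3.137, -0.45, 1.1]
wrist_force: [-1.3, 0.9, -2.4]
width: 0.0398
finger_force: 30.0
board rect [384.3 216.9] [ 95.2 129.5] 63.2
[403 236  14  14 143] top z 0.0348 mean [0.3583 0.2297 0.0322] top [0.359  0.2295 0.0341] ray [0.359  0.2297 0.03  ]
[485 236  17  14 174] top z 0.0346 mean [0.4167 0.2002 0.0316] top [0.4181 0.1998 0.0338] ray [0.4175 0.2001 0.03  ]
board rect [376.8 222.1] [ 98.7 149. ] 63.3
[224 224   5   5  18] top z 0.0369 mean [0.4188 0.1998 0.0314] top [0.4197 0.1978 0.0345] ray [0.4189 0.2    0.03  ]
[210 251   5   4  18] top z 0.0367 mean [0.3598 0.2284 0.0319] top [0.3587 0.2274 0.0351] ray [0.3598 0.2287 0.03  ]
tilt 26.3 len 0.0893 far end 0.0795 y [-0.0198  0.0195] center tool [0.0311 0.     0.0156] from far end [0.0308 0.     0.0155] world [0.302  0.2607 0.1026]
[-0.0003 -0.0014 -0.0426] tool [-0.02    0.0003  0.0376] [0.28624006 0.2296685  0.10293897] [179.92711482 -26.07232705  63.09328534]
```

```bash
python3 -m crank '[[1,[-0.0185,-0.0005,0.0345],[0,0,0]],[1,[0,0,0],[0,0,0]],[1,[0,0,0],[0,0,0]]]'; python3 - <<'E'
from h import *
for i in range(3):
    c,o=held();R=Ro.from_euler('xyz',o['ee_rot']).as_matrix();w=R@c+o['tool_pos']
    d=np.array([.3008,.2594,.032])-w;print(d.round(4),'tool', (R.T@d).round(4),o['tool_pos'],np.degrees(o['ee_rot']))
board(snap('wrist'))
E
```

```text
time: 15.65
tool_pos: [0.2846, 0.2283, 0.063]
ee_rot: [-3.141, -0.454, 1.1]
wrist_force: [0.2, -0.3, -2.0]
width: 0.0397
finger_force: 30.0
tilt 26.4 len 0.0894 far end 0.0791 y [-0.0203  0.0189] center tool [0.0303 0.     0.0163] from far end [0.03   0.     0.0161] world [0.3014 0.2591 0.0633]
[-0.0006  0.0003 -0.0313] tool [-0.0138 -0.0008  0.0281] [0.28581707 0.22849292 0.06454738] [179.8536409  -26.15592786  63.06416945]
tilt 26.4 len 0.0893 far end 0.0794 y [-0.0198  0.0195] center tool [0.031  0.     0.0156] from far end [0.0307 0.     0.0155] world [0.3021 0.2595 0.0648]
[-0.0013 -0.0001 -0.0328] tool [-0.0151 -0.0012  0.0292] [0.28633176 0.22852745 0.06515771] [179.77366192 -26.19918387  63.10066505]
tilt 26.3 len 0.0893 far end 0.0797 y [-0.0195  0.0198] center tool [0.0315 0.     0.0152] from far end [0.0312 0.     0.0151] world [0.3023 0.2597 0.0655]
[-0.0015 -0.0003 -0.0335] tool [-0.0156 -0.0013  0.0296] [0.28639028 0.22847859 0.06520296] [179.75618016 -26.20062952  63.11099171]
board rect [383.8 217.4] [ 95.5 129.9] 63.2
[409 228  16  15 186] top z 0.0347 mean [0.3582 0.2296 0.032 ] top [0.3593 0.23   0.0339] ray [0.3589 0.2297 0.03  ]
[503 228  19  15 219] top z 0.0344 mean [0.4165 0.2001 0.0315] top [0.4179 0.1997 0.0337] ray [0.4174 0.2    0.03  ]
```

```bash
python3 -m crank '[[1,[-0.0078,-0.001,0.0150],[0,0,0]],[1,[0,0,0],[0,0,0]],[1,[-0.0018,0,0.0036],[0,0,0]],[1,[-0.0018,0,0.0036],[0,0,0]],[1,[0,0,0],[0,0,0]]]'; python3 - <<'E'
from h import *
c,o=held();R=Ro.from_euler('xyz',o['ee_rot']).as_matrix();w=R@c+o['tool_pos']
d=np.array([.3008,.2594,.032])-w;print(d.round(4),'tool', (R.T@d).round(4),o['tool_pos'],np.degrees(o['ee_rot']),o['wrist_force'])
E
```

```text
time: 16.35
tool_pos: [0.2832, 0.228, 0.0371]
ee_rot: [-3.141, -0.454, 1.1]
wrist_force: [-0.3, -0.3, -2.3]
width: 0.0393
finger_force: 30.0
tilt 26.3 len 0.0893 far end 0.0796 y [-0.0195  0.0198] center tool [0.0314 0.     0.0153] from far end [0.0311 0.     0.0152] world [0.2992 0.2592 0.0373]
[ 0.0016  0.0002 -0.0053] tool [-0.0014  0.0014  0.0051] [0.28329661 0.22801816 0.03725737] [-179.99465142  -26.00902772   63.01012349] [ 0.30420015  0.79343187 -2.57263505]
```

```bash
python3 -m crank '[[1,[-0.0011,0,0.0022],[0,0,0]],[1,[-0.0009,0,0.0018],[0,0,0]],[1,[0,0,0],[0,0,0]]]'; python3 -m crank '[[1,[-0.0004,0,0.0008],[0,0,0]],[1,[0,0,0],[0,0,0]]]'
```

```text
time: 16.7
tool_pos: [0.2832, 0.228, 0.0325]
ee_rot: [-3.141, -0.454, 1.1]
wrist_force: [-0.6, -0.1, -1.8]
width: 0.0398
finger_force: 30.0
time: 16.9
tool_pos: [0.2834, 0.2281, 0.0321]
ee_rot: [3.141, -0.454, 1.1]
wrist_force: [-1.2, -0.6, -0.9]
width: 0.0396
finger_force: 30.0
```

```bash
python3 -m crank '[[0.45,[0,0,0],[0,0,0]],[0.45,[0,0,0],[0,0,0]],[0.45,[0,0,0],[0,0,0]],[0.45,[0.0132,0,-0.0269],[0,0,0]],[0.45,[0.0177,0,-0.0359],[0,0,0]],[0.45,[0.0132,0,-0.0269],[0,0,0]],[0.45,[0,0,0],[0,-8,0]],[0.45,[0,0,0],[0,-8,0]]]'; python3 -m crank '[[0.45,[0,0,0],[0,-8,0]],[0.45,[0,0,0],[0,-2.1,0]],[0.45,[0,0,0],[0,0,0]]]'; python3 - <<'E'
from h import *
s=snap('wrist');plane(s,[.3008,.2594],zmin=.015,zmax=.06);board(s);o=robot.get_obs();print(o['tool_pos'],np.degrees(o['ee_rot']),o['joint_positions'].round(2))
E
```

```text
time: 17.7
tool_pos: [0.2854, 0.2275, 0.1349]
ee_rot: [3.135, -0.175, 1.096]
wrist_force: [-0.0, 0.3, 0.3]
width: 0.0513
finger_force: 0.0
time: 18.0
tool_pos: [0.2832, 0.2291, 0.1311]
ee_rot: [-3.14, 0.003, 1.102]
wrist_force: [0.6, -0.4, 1.2]
width: 0.0518
finger_force: 0.0
N 5517 tilt 0.1 down dir -4.7 z 0.0417 0.0469 mean [0.3002 0.2608 0.0446]
 xy rect [299.3 258.7] [89.8 40.2] 63.3
board rect [345.6 236.8] [ 96.  216.9] 63.1
[400 188  13  12 127] top z 0.0348 mean [0.359  0.2308 0.0324] top [0.3593 0.2302 0.0341] ray [0.3594 0.2302 0.03  ]
[478 188  16  13 157] top z 0.0345 mean [0.4171 0.201  0.0318] top [0.4182 0.2002 0.0338] ray [0.4177 0.2004 0.03  ]
[0.28287739 0.22835999 0.13102964] [-1.79913880e+02  1.07800871e-01  6.30875472e+01] [ 0.52 -0.32  1.88  0.    1.58  0.99]
```

```bash
python3 -m crank '[[1,[0,0,-0.04],[0,0,0]],[1,[0,0,0],[0,0,7.9]],[1,[0,0,0],[0,0,7.9]],[1,[0,0,0],[0,0,7.9]],[1,[0,0,0],[0,0,7.9]],[1,[0,0,0],[0,0,7.9]],[1,[0,0,0],[0,0,7.9]],[1,[0,0,0],[0,0,7.9]]]'; python3 -m crank '[[1,[0,0,0],[0,0,7.9]],[1,[0,0,0],[0,0,7.9]],[1,[0.0316,0.0345,0],[0,0,0]],[1,[0.0316,0.0345,0],[0,0,0]],[1,[0.0316,0.0345,0],[0,0,0]],[1,[0.0316,0.0345,0],[0,0,0]],[1,[0,0,0],[0,0,0]]]'; python3 - <<'E'
from h import *
s=snap('wrist','w12.png');plane(s,[.4592,-.0744],zmin=.03,zmax=.06);feet(s);o=robot.get_obs();p=o['tool_pos'];print(p,np.degrees(o['ee_rot']),o['joint_positions'].round(2))
R=Ro.from_euler('xyz',o['ee_rot']).as_matrix();print(R.T@(np.array([.4948,-.0797,.052])-p))
E
```

```text
time: 18.85
tool_pos: [0.2828, 0.227, 0.1715]
ee_rot: [-3.141, -0.0, 0.127]
wrist_force: [-0.6, 0.5, -0.1]
width: 0.0005
finger_force: 0.0
time: 19.55
tool_pos: [0.3901, 0.0687, 0.1717]
ee_rot: [3.139, -0.001, -0.151]
wrist_force: [-0.5, 2.0, -0.1]
width: 0.0003
finger_force: 0.0
N 5212 tilt 0.4 down dir 20.3 z 0.0452 0.0517 mean [ 0.4612 -0.0746  0.0485]
 xy rect [457.2 -86.4] [67.3 90.5] 81.1
rect [226.6 336.3] [57.4 54.6] 81.7 px (67, 393, 58, 44)
rect [302.1 256.5] [89.5 42.2] 63.4 px (104, 313, 95, 43)
rect [459.2 -74.1] [42.  89.9] 80.4 px (449, 69, 61, 113)
[0.38885027 0.07100881 0.17161944] [ 1.79965191e+02  1.87233565e-02 -8.52087975e+00] [ 0.04 -0.26  1.76 -0.    1.64  1.76]
[0.12714983 0.13327406 0.11965888]
```

```bash
python3 -m crank '[[1,[0.0318,0.0333,0],[0,0,0]],[1,[0.0318,0.0333,0],[0,0,0]],[1,[0.0318,0.0333,0],[0,0,0]],[1,[0.0318,0.0333,0],[0,0,-0.5]],[1,[0,0,0.045],[0,0,0]],[1,[0,0,0.045],[0,0,0]],[1,[0,0,0.026],[0,0,0]],[1,[0,0,0],[0,0,0]]]'; python3 -m crank '[[1,[0,0,0.003],[0,0,0]],[1,[0,0,0.003],[0,0,0]],[1,[0,0,0],[0,0,0]]]'; python3 -m crank '[[1,[0,0,0.003],[0,0,0]],[1,[0,0,0.002],[0,0,0]],[1,[0,0,0],[0,0,0]]]'
```

```text
time: 20.4
tool_pos: [0.4915, -0.0739, 0.0516]
ee_rot: [-3.141, 0.01, -0.132]
wrist_force: [-0.1, 1.2, 0.5]
width: 0.0005
finger_force: 0.0
time: 20.7
tool_pos: [0.4973, -0.076, 0.0519]
ee_rot: [3.14, -0.003, -0.132]
wrist_force: [0.7, 0.2, 0.3]
width: 0.0001
finger_force: 0.0
time: 21.0
tool_pos: [0.4963, -0.0761, 0.0451]
ee_rot: [3.14, 0.0, -0.132]
wrist_force: [0.7, 1.1, -0.9]
width: 0.0003
finger_force: 0.0
```

```bash
python3 -m crank '[[1,[0,0.0015,0.003],[0,0,0]],[1,[0,0,0.003],[0,0,0]],[1,[0,0,0],[0,0,0]]]'; python3 -m crank '[[1,[0,0,0.003],[0,0,0]],[1,[0,0,0],[0,0,0]]]'
```

```text
time: 21.3
tool_pos: [0.4957, -0.0775, 0.0384]
ee_rot: [3.14, 0.001, -0.133]
wrist_force: [-0.4, -0.2, -0.5]
width: 0.0005
finger_force: 0.2
time: 21.5
tool_pos: [0.4966, -0.0778, 0.0372]
ee_rot: [3.14, -0.001, -0.132]
wrist_force: [-0.6, 0.6, 5.2]
width: 0.0008
finger_force: 2.0
```

```bash
python3 -m crank '[[1,[0,0,-0.01],[0,0,0]],[1,[0,0,-0.035],[0,0,0]],[1,[0,0,-0.035],[0,0,0]],[0.4,[-0.035,0,0],[0,0,0]],[0.4,[-0.03,0,0],[0,0,0]],[0.4,[0,0,0],[0,0,0]],[0.4,[0,0,0],[0,0,0]]]'; python3 - <<'E'
from h import *
s=snap('wrist','w13.png');m,q,n=plane(s,[.4690,-.076],zmin=.02,zmax=.09);o=robot.get_obs();p=o['tool_pos'];print(p,np.degrees(o['ee_rot']),o['width'])
a=np.radians(-8);t=q-[.469,-.076,0];t=t@np.array([[np.cos(a),-np.sin(a),0],[np.sin(a),np.cos(a),0],[0,0,1]])
k=abs(t[:,1]+.000)<.015;print('along',np.percentile(t[k,0],[.5,99.5]).round(4),'lat',np.percentile(t[:,1],[2,50,98]).round(4))
E
```

```text
time: 22.2
tool_pos: [0.4317, -0.0689, 0.1164]
ee_rot: [3.14, -0.001, -0.132]
wrist_force: [0.6, -0.1, -0.5]
width: 0.0292
finger_force: 0.0
N 6118 tilt 25.6 down dir -7.5 z 0.0259 0.0677 mean [ 0.4683 -0.0765  0.0475]
 xy rect [467.  -90.4] [68.7 82.3] 80.1
[ 0.43216282 -0.06899648  0.11642087] [ 1.79903203e+02 -3.72911246e-02 -7.58689735e+00] 0.03321625174177253
along [-0.0395  0.0411] lat [-0.0201 -0.0003  0.0191]
```

```bash
python3 -m crank '[[0.42,[0.002,0.0024,0],[0,0,0.4]],[0.42,[0,0,0],[0,0,0]],[0.42,[0,0,0],[0,0,0]],[0.42,[0,0,0.033],[0,0,0]],[0.42,[0,0,0],[0,0,0]]]'; python3 - <<'E'
from h import *
o=robot.get_obs();p=o['tool_pos'];print(p,np.degrees(o['ee_rot']),o['width'],o['wrist_force'])
E
python3 -m crank '[[0.42,[0,0,0.02],[0,0,0]],[0.42,[0,0,0.012],[0,0,0]],[0.42,[0,0,0],[0,0,0]],[1,[0,0,0],[0,0,0]],[1,[0,0,0],[0,0,0]],[1,[0,0,0],[0,0,0]],[1,[0,0,0],[0,0,0]]]'
```

```text
time: 22.75
tool_pos: [0.4305, -0.0707, 0.0793]
ee_rot: [3.141, 0.009, -0.139]
wrist_force: [-0.3, 0.2, 0.1]
width: 0.0543
finger_force: 0.0
[ 0.43048604 -0.07073005  0.07925492] [179.98533052   0.52032513  -7.98463945] 0.05427838244424645 [-0.26569218  0.20655287  0.06699897]
time: 23.45
tool_pos: [0.434, -0.0717, 0.052]
ee_rot: [3.14, -0.001, -0.139]
wrist_force: [0.3, 1.0, 1.0]
width: 0.0397
finger_force: 30.0
```

```bash
python3 -m crank '[[1,[0,0,-0.01],[0,0,0]],[1,[0,0,-0.01],[0,0,0]],[1,[0,0,-0.03],[0,0,0]],[1,[0,0,-0.04],[0,0,0]],[1,[0,0,-0.03],[0,0,0]],[1,[-0.007,-0.0344,0],[0,0,0]],[1,[-0.007,-0.0344,0],[0,0,0]],[1,[-0.007,-0.0344,0],[0,0,0]]]'; python3 -m crank '[[1,[-0.007,-0.0344,0],[0,0,0]],[1,[-0.007,-0.0344,0],[0,0,-7.9]],[1,[0,0,0],[0,0,-7.9]],[1,[0,0,0],[0,0,-7.9]],[1,[0,0,0],[0,0,-7.9]]]';  python3 -m crank '[[1,[0,0,0],[0,0,-7.9]],[1,[0,0,0],[0,0,-7.9]],[1,[0,0,0],[0,0,-7.9]],[1,[0,0,0],[0,0,-7.9]],[1,[0,0,0],[0,0,-7.9]],[1,[0,0,0],[0,0,0]]]'; python3 - <<'E'
from h import *
held();s=snap('wrist','w14.png');board(s);feet(s,.03,.06,.044);o=robot.get_obs();print(o['tool_pos'],np.degrees(o['ee_rot']))
E
```

```text
time: 24.25
tool_pos: [0.4268, 0.0345, 0.172]
ee_rot: [3.14, -0.001, -0.141]
wrist_force: [1.2, 0.4, -2.5]
width: 0.0397
finger_force: 30.0
time: 24.75
tool_pos: [0.4224, 0.1041, 0.1714]
ee_rot: [3.14, 0.001, 0.419]
wrist_force: [0.5, 0.2, -1.6]
width: 0.0397
finger_force: 30.0
time: 25.35
tool_pos: [0.4225, 0.1036, 0.1714]
ee_rot: [3.141, 0.002, 1.101]
wrist_force: [-0.2, 0.7, -1.9]
width: 0.0395
finger_force: 30.0
tilt 25.9 len 0.0892 far end 0.0795 y [-0.0197  0.0196] center tool [0.0307 0.     0.0167] from far end [0.0303 0.     0.0165] world [0.4365 0.1309 0.1546]
board rect [375.6 221.5] [ 96.2 148.3] 63.0
[192 129  15  11 126] top z 0.035 mean [0.3608 0.2289 0.0325] top [0.3597 0.2293 0.0343] ray [0.36   0.2293 0.03  ]
[267 129  11  11 104] top z 0.0348 mean [0.419  0.1992 0.0327] top [0.4184 0.1995 0.0342] ray [0.4187 0.1995 0.03  ]
rect [237.4 132.1] [39.7 63.8] 9.3 px (117, 253, 59, 58)
rect [206.1 216.8] [63.6 73. ] 88.5 px (17, 189, 81, 69)
rect [302.1 257.8] [90.1 48.2] 63.1 px (80, 77, 72, 111)
rect [247.7 325.4] [57.6 21.3] 48.5 px (0, 48, 28, 74)
[0.42259515 0.1036754  0.17120697] [1.79975958e+02 9.33264390e-02 6.29514121e+01]
```

```bash
python3 -m crank '[[1,[0.0161,-0.0377,0],[0,0,0]],[1,[0.0161,-0.0377,0],[0,0,0]],[1,[0.0161,-0.0377,0],[0,0,0]],[1,[0,0,0],[0,5.2,0]],[1,[0,0,0],[0,5.2,0]],[1,[0,0,0],[0,5.2,0]],[1,[0,0,0],[0,5.2,0]],[1,[0,0,0],[0,5.2,0]]]'; python3 -m crank '[[1,[-0.010,0,0.021],[0,0,0]],[1,[-0.010,0,0.021],[0,0,0]],[1,[-0.010,0,0.021],[0,0,0]],[1,[-0.010,0,0.021],[0,0,0]],[1,[0,0,0],[0,0,0]],[1,[0,0,0],[0,0,0]]]'; python3 - <<'E'
from h import *
board(snap('wrist'))
for i in range(3):
    c,o=held();R=Ro.from_euler('xyz',o['ee_rot']).as_matrix();w=R@c+o['tool_pos']
    d=np.array([.3597,.2293,.032])-w;print(d.round(4),'tool', (R.T@d).round(4),o['tool_pos'],np.degrees(o['ee_rot']),o['finger_force'])
E
```

```text
time: 26.25
tool_pos: [0.3433, 0.198, 0.1713]
ee_rot: [3.14, -0.455, 1.101]
wrist_force: [0.3, -1.0, -1.2]
width: 0.0395
finger_force: 30.0
time: 26.85
tool_pos: [0.3438, 0.1986, 0.078]
ee_rot: [-3.141, -0.452, 1.1]
wrist_force: [0.4, -0.6, -2.1]
width: 0.0399
finger_force: 30.0
board rect [413.1 203. ] [95.6 64.4] 63.3
[407 230  15  15 170] top z 0.0348 mean [0.417  0.1997 0.0321] top [0.4183 0.1997 0.0339] ray [0.4177 0.1998 0.03  ]
tilt 26.0 len 0.0893 far end 0.0796 y [-0.0198  0.0195] center tool [0.0307 0.     0.0168] from far end [0.0304 0.     0.0167] world [0.3608 0.2298 0.0779]
[-0.0011 -0.0005 -0.0459] tool [-0.021  -0.0009  0.0408] [0.34500784 0.19869384 0.07954664] [179.85247362 -25.98901012  63.15127988] 29.99188721179962
tilt 26.0 len 0.0893 far end 0.0797 y [-0.0196  0.0198] center tool [0.0309 0.     0.0165] from far end [0.0306 0.     0.0164] world [0.361  0.2299 0.0783]
[-0.0013 -0.0006 -0.0463] tool [-0.0213 -0.001   0.0411] [0.34510644 0.19868481 0.07963169] [179.82897821 -25.99733501  63.16949198] 29.992038309574127
tilt 26.0 len 0.0893 far end 0.0798 y [-0.0194  0.0199] center tool [0.0311 0.     0.0164] from far end [0.0308 0.     0.0162] world [0.3609 0.23   0.0784]
[-0.0012 -0.0007 -0.0464] tool [-0.0214 -0.0009  0.0412] [0.34502798 0.19867145 0.07949771] [179.83157825 -25.98910663  63.17701502] 29.991872906684875
```

```bash
python3 -m crank '[[1,[-0.0076,-0.001,0.0146],[0,0,0]],[1,[-0.0076,0,0.0146],[0,0,0]],[1,[0,0,0],[0,0,0]],[1,[-0.0018,0,0.0036],[0,0,0]],[1,[-0.0018,0,0.0036],[0,0,0]],[1,[0,0,0],[0,0,0]]]'; python3 - <<'E'
from h import *
c,o=held();R=Ro.from_euler('xyz',o['ee_rot']).as_matrix();w=R@c+o['tool_pos']
d=np.array([.3597,.2293,.032])-w;print(d.round(4),'tool', (R.T@d).round(4),o['wrist_force'])
board(snap('wrist'))
E
```

```text
time: 27.65
tool_pos: [0.3427, 0.1982, 0.037]
ee_rot: [3.141, -0.452, 1.102]
wrist_force: [-0.1, 0.2, -2.8]
width: 0.0396
finger_force: 30.0
tilt 26.0 len 0.0893 far end 0.0797 y [-0.0195  0.0198] center tool [0.0309 0.     0.0166] from far end [0.0306 0.     0.0164] world [0.3586 0.2295 0.0357]
[ 0.0011 -0.0002 -0.0037] tool [-0.0013  0.001   0.0035] [-0.20610435  0.4599513  -2.44614203]
board rect [410.5 203.7] [95.5 69.1] 63.1
[424 215  18  18 247] top z 0.0347 mean [0.4169 0.1997 0.032 ] top [0.418  0.1999 0.0339] ray [0.4177 0.1998 0.03  ]
```

Dowel is in the hole; lower the rest and release.

```bash
python3 -m crank '[[1,[-0.0009,0,0.0018],[0,0,0]],[1,[-0.0007,0,0.0014],[0,0,0]],[1,[0,0,0],[0,0,0]]]'; python3 -m crank '[[1,[-0.0004,0,0.0008],[0,0,0]],[1,[0,0,0],[0,0,0]]]'
```

```text
time: 28.05
tool_pos: [0.343, 0.1983, 0.0338]
ee_rot: [3.141, -0.453, 1.102]
wrist_force: [-1.4, -1.3, 1.6]
width: 0.0397
finger_force: 30.0
time: 28.25
tool_pos: [0.3433, 0.1984, 0.0337]
ee_rot: [3.14, -0.454, 1.103]
wrist_force: [-3.2, -1.9, 5.3]
width: 0.0399
finger_force: 30.0
```

```bash
python3 -m crank '[[0.46,[0,0,0],[0,0,0]],[0.46,[0,0,0],[0,0,0]],[0.46,[0,0,0],[0,0,0]],[0.46,[0.0132,0,-0.0269],[0,0,0]],[0.46,[0.0177,0,-0.0359],[0,0,0]],[0.46,[0.0132,0,-0.0269],[0,0,0]],[0.46,[0,0,0],[0,-8,0]],[0.46,[0,0,0],[0,-8,0]]]'; python3 -m crank '[[0.46,[0,0,-0.02],[0,-8,0]],[0.46,[0,0,-0.02],[0,-2,0]],[0.46,[0,0,0],[0,0,0]]]'; python3 - <<'E'
from h import *
s=snap('wrist','w15.png');plane(s,[.3597,.2293],zmin=.015,zmax=.06);plane(s,[.3008,.2594],zmin=.015,zmax=.06);board(s);feet(s,.035,.052,.044)
m,q,n=plane(snap('top'),[.4665,-.02],rad=.04,zmin=.0,zmax=.06)
o=robot.get_obs();print(o['tool_pos'],np.degrees(o['ee_rot']),o['joint_positions'].round(2))
E
```

```text
time: 29.05
tool_pos: [0.3444, 0.1974, 0.1347]
ee_rot: [3.136, -0.172, 1.098]
wrist_force: [-0.8, -0.8, -0.4]
width: 0.0508
finger_force: 0.0
time: 29.35
tool_pos: [0.3427, 0.1969, 0.1741]
ee_rot: [3.139, -0.002, 1.105]
wrist_force: [-0.3, 0.6, -0.0]
width: 0.0511
finger_force: 0.0
N 4290 tilt 0.1 down dir 166.2 z 0.0415 0.047 mean [0.3591 0.2317 0.0446]
 xy rect [346.1 236. ] [90. 69.] 63.5
N 4356 tilt 0.2 down dir -27.2 z 0.0415 0.0471 mean [0.3019 0.2599 0.0446]
 xy rect [312.9 252.3] [88.9 70.9] 63.1
board rect [360.4 229.6] [ 95.6 182.4] 63.1
[388 181  11  11  98] top z 0.0352 mean [0.4178 0.2008 0.0323] top [0.4181 0.2004 0.0343] ray [0.4181 0.2003 0.03  ]
rect [213.2 220.1] [63.  47.7] 88.6 px (158, 238, 61, 63)
rect [300.  258.9] [88.8 41.3] 63.2 px (226, 138, 50, 99)
rect [359.1 229.6] [89.8 39.9] 63.5 px (301, 137, 46, 100)
rect [226.4 343.6] [64.3 68. ] 63.7 px (89, 100, 80, 78)
  ret = _var(a, axis=axis, dtype=dtype, out=out, ddof=ddof,
  arrmean = um.true_divide(arrmean, div, out=arrmean,
  ret = ret.dtype.type(ret / rcount)
Traceback (most recent call last):
  File "h.py", line 39, in plane
    print('N',k.sum(),'tilt',np.degrees(np.arccos(n[2])).round(1),'down dir',np.degrees(np.arctan2(n[1],n[0])).round(1),'z',p[k][:,2].min().round(4),p[k][:,2].max().round(4),'mean',p[k].mean(0).round(4))
                                                                                                                            ~~~~~~~~~~~~~^^
ValueError: zero-size array to reduction operation minimum which has no identity
```

```bash
python3 -m crank '[[0.7,[0,0,0],[0,0,8.5]],[0.7,[0,0,0],[0,0,8.5]],[0.7,[0,0,0],[0,0,8.5]],[0.7,[0,0,0],[0,0,8.5]],[0.7,[0,0,0],[0,0,8.5]],[0.7,[0,0,0],[0,0,8.5]],[0.7,[0,0,0],[0,0,8.5]],[0.7,[0,0,0],[0,0,8.5]]]'; python3 -m crank '[[0.7,[0.0253,0.0392,0],[0,0,0]],[0.7,[0.0253,0.0392,0],[0,0,0]],[0.7,[0.0253,0.0392,0],[0,0,0]],[0.7,[0.0253,0.0392,0],[0,0,0]],[0.7,[0.0253,0.0392,0],[0,0,0]],[0.7,[0.0253,0.0392,0],[0,0,0]],[0.7,[0.0253,0.0392,0],[0,0,0]]]';  python3 -m crank '[[0.7,[0.012,0.0392,0],[0,0,0]],[0.7,[0,0,0.04],[0,0,0]],[0.7,[0,0,0],[0,0,0]]]'; python3 - <<'E'
from h import *
s=snap('wrist','w16.png');o=robot.get_obs();p=o['tool_pos'];R=Ro.from_euler('xyz',o['ee_rot']).as_matrix();print(p,np.degrees(o['ee_rot']),o['width'])
T=(cloud(s)-p)@R;W=cloud(s)
h=cv2.cvtColor(s['color'],cv2.COLOR_RGB2HSV)
m=(abs(W[...,2]-.0555)<.0035)&(W[...,0]>.45)&(W[...,0]<.56)&(abs(W[...,1]+.13)<.06)&(h[...,1]<60)
q=W[m];r=cv2.minAreaRect((q[:,:2]*1000).astype(np.float32));print(len(q),r)
for x in np.arange(-.04,.05,.01):
    k=m&(abs(T[...,0]-x)<.004)
    if k.sum()>5: print(round(x,3),np.percentile(T[k][:,1],[3,50,97]).round(4))
E
```

```text
time: 30.25
tool_pos: [0.3398, 0.1937, 0.1701]
ee_rot: [3.14, 0.003, -0.093]
wrist_force: [-0.3, -0.2, -1.3]
width: 0.0282
finger_force: 0.0
time: 30.95
tool_pos: [0.4929, -0.096, 0.1707]
ee_rot: [3.141, 0.002, -0.088]
wrist_force: [0.4, 0.6, -0.1]
width: 0.0283
finger_force: 0.0
time: 31.25
tool_pos: [0.4972, -0.1339, 0.1251]
ee_rot: [-3.139, 0.014, -0.089]
wrist_force: [-1.2, 0.6, -0.8]
width: 0.0281
finger_force: 0.0
[ 0.49875064 -0.13347021  0.12800001] [-179.89801918    0.54868052   -5.02714295] 0.028237037827446815
2720 ((501.5125732421875, -131.9390869140625), (16.040843963623047, 104.48298645019531), 84.14513397216797)
-0.04 [-0.0101 -0.0021  0.005 ]
-0.03 [-0.0099 -0.0028  0.005 ]
-0.02 [-0.0098 -0.0028  0.005 ]
-0.01 [-0.0097 -0.002   0.0057]
0.0 [-0.0095 -0.0019  0.0057]
0.01 [-0.0094 -0.0019  0.0057]
0.02 [-0.0093 -0.0018  0.0057]
0.03 [-0.0092 -0.001   0.0064]
0.04 [-0.009  -0.0017  0.0063]
```

```bash
python3 -m crank '[[0.77,[0,-0.002,0.03],[0,0,-0.8]],[0.77,[0,0,0.03],[0,0,0]],[0.77,[0,0,0.01],[0,0,0]],[0.77,[0,0,0.0065],[0,0,0]],[0.77,[0,0,0],[0,0,0]],[0.77,[0,0,0],[0,0,0]]]'; python3 -m crank '[[0.77,[-0.0003,-0.00724,0],[0,0,-5]],[0.77,[-0.0003,-0.00724,0],[0,0,-5]],[0.77,[-0.0003,-0.00724,0],[0,0,-5]]]';  python3 -m crank '[[0.77,[-0.0003,-0.00724,0],[0,0,-5]],[0.77,[-0.0003,-0.00724,0],[0,0,-5]],[0.77,[-0.0003,-0.00724,0],[0,0,-5]],[0.77,[-0.0003,-0.00724,0],[0,0,-5]],[0.77,[-0.0003,-0.00724,0],[0,0,-5]],[0.77,[-0.0003,-0.00724,0],[0,0,-5]]]'
```

```text
time: 31.9
tool_pos: [0.5038, -0.132, 0.0576]
ee_rot: [3.139, -0.002, -0.071]
wrist_force: [-0.5, 0.0, -0.3]
width: 0.0218
finger_force: 0.0
time: 32.2
tool_pos: [0.5027, -0.1103, 0.0576]
ee_rot: [3.139, -0.002, 0.194]
wrist_force: [0.6, 0.6, 0.3]
width: 0.0218
finger_force: 0.0
time: 32.8
tool_pos: [0.4838, -0.0715, 0.0576]
ee_rot: [3.138, -0.0, 0.718]
wrist_force: [0.2, 0.4, -0.2]
width: 0.0216
finger_force: 0.0
```

```bash
python3 -m crank '[[0.77,[-0.0003,0.00724,-0.006],[0,0,5]],[0.77,[-0.0003,0.00724,0],[0,0,5]],[0.77,[-0.0003,0.00724,0],[0,0,5]],[0.77,[-0.0003,0.00724,0],[0,0,5]],[0.77,[-0.0003,0.00724,0],[0,0,5]],[0.77,[-0.0003,0.00724,0],[0,0,5]],[0.77,[-0.0003,0.00724,0],[0,0,5]],[0.77,[-0.0003,0.00724,0],[0,0,5]]]'; python3 -m crank '[[0.77,[-0.0003,0.00724,0],[0,0,6.6]],[0.7,[0,0,0],[0,0,0]],[0.7,[0,0,0],[0,0,0]],[0.7,[0,0,0],[0,0,0]]]'; python3 - <<'E'
from h import *
s=snap('wrist','w17.png');o=robot.get_obs();p=o['tool_pos'];R=Ro.from_euler('xyz',o['ee_rot']).as_matrix();print(p,np.degrees(o['ee_rot']),o['width'])
W=cloud(s);T=(W-p)@R
h=cv2.cvtColor(s['color'],cv2.COLOR_RGB2HSV)
m=(abs(W[...,2]-.0555)<.004)&(W[...,0]>.45)&(W[...,0]<.56)&(abs(W[...,1]+.13)<.06)&(h[...,1]<60)
q=W[m];r=cv2.minAreaRect((q[:,:2]*1000).astype(np.float32));print(len(q),r)
for x in np.arange(-.04,.05,.01):
    k=m&(abs(T[...,0]-x)<.004)
    if k.sum()>5: print(round(x,3),np.percentile(T[k][:,1],[3,50,97]).round(4))
E
```

```text
time: 33.6
tool_pos: [0.5044, -0.1251, 0.0636]
ee_rot: [3.139, -0.002, 0.013]
wrist_force: [0.9, -1.0, -0.7]
width: 0.0217
finger_force: 0.0
time: 34.0
tool_pos: [0.5033, -0.1315, 0.0624]
ee_rot: [3.14, -0.0, -0.097]
wrist_force: [0.1, -0.5, 0.3]
width: 0.0278
finger_force: 0.0
[ 0.50318931 -0.13147013  0.0621877 ] [ 1.79910388e+02 -3.32795794e-03 -5.58895557e+00] 0.02846421938783778
4244 ((502.9322204589844, -131.92788696289062), (15.87320613861084, 101.65015411376953), 83.83124542236328)
-0.04 [-0.0072  0.0002  0.0076]
-0.03 [-0.0071  0.0002  0.0075]
-0.02 [-0.007   0.0005  0.008 ]
-0.01 [-0.0075  0.0002  0.0079]
0.0 [-0.0074  0.0002  0.0078]
0.01 [-0.0073  0.0002  0.0078]
0.02 [-0.0072  0.0008  0.0082]
0.03 [-0.007   0.0008  0.0081]
0.04 [-0.0069  0.0008  0.0085]
```

```bash
python3 -m crank '[[0.74,[0,0,0.006],[0,0,0]],[0.77,[0,0,0.0053],[0,0,0]],[0.77,[0,0,0],[0,0,0]],[0.77,[-0.0003,-0.0075,0],[0,0,-5]],[0.77,[-0.0003,-0.0075,0],[0,0,-5]]]'; python3 -m crank '[[0.77,[-0.0003,-0.0075,0],[0,0,-5]],[0.77,[-0.0003,-0.0075,0],[0,0,-5]],[0.77,[-0.0003,-0.0075,0],[0,0,-5]],[0.77,[-0.0003,-0.0075,0],[0,0,-5]],[0.77,[-0.0003,-0.0075,0],[0,0,-5]],[0.77,[-0.0003,-0.0075,0],[0,0,-5]]]'
```

```text
time: 34.55
tool_pos: [0.5029, -0.1169, 0.0499]
ee_rot: [3.14, 0.002, 0.079]
wrist_force: [-0.5, -1.8, -0.6]
width: 0.0216
finger_force: 0.4
time: 35.15
tool_pos: [0.4886, -0.0745, 0.0502]
ee_rot: [3.14, 0.001, 0.603]
wrist_force: [-0.6, -1.1, -0.6]
width: 0.022
finger_force: 0.4
```

```bash
python3 -m crank '[[0.77,[-0.0003,-0.0075,0],[0,0,-5]],[0.77,[-0.0003,-0.0075,0],[0,0,-5]],[0.77,[-0.0003,-0.0075,0],[0,0,-5]],[0.77,[-0.0003,-0.0075,0],[0,0,-5]],[0.77,[-0.0003,-0.0075,0],[0,0,-5]],[0.77,[-0.0003,-0.0075,0],[0,0,-5]]]'; python3 -m crank '[[0.77,[-0.0003,-0.0075,0],[0,0,-5]],[0.77,[-0.0003,-0.0075,0],[0,0,-5]],[0.77,[-0.0003,-0.0075,0],[0,0,-5]],[0.77,[0,0,0],[0,0,0]]]'; python3 - <<'E'
from h import *
s=snap('wrist','w18.png');o=robot.get_obs();p=o['tool_pos'];R=Ro.from_euler('xyz',o['ee_rot']).as_matrix();print(p,np.degrees(o['ee_rot']),o['width'],o['wrist_force'])
W=cloud(s);T=(W-p)@R
h=cv2.cvtColor(s['color'],cv2.COLOR_RGB2HSV)
m=(abs(W[...,2]-.0555)<.0035)&(abs(T[...,1])<.03)&(T[...,0]>-.06)&(T[...,0]<.05)&(h[...,1]<60)
for x in np.arange(-.04,.06,.01):
    k=m&(abs(T[...,0]-x)<.004)
    if k.sum()>5: print(round(x,3),np.percentile(T[k][:,1],[3,50,97]).round(4))
E
```

```text
time: 35.75
tool_pos: [0.455, -0.0453, 0.0503]
ee_rot: [3.141, 0.001, 1.126]
wrist_force: [1.5, 0.2, 0.8]
width: 0.0221
finger_force: 0.4
time: 36.15
tool_pos: [0.4329, -0.0382, 0.0502]
ee_rot: [-3.141, 0.002, 1.385]
wrist_force: [0.5, -1.0, -0.6]
width: 0.0214
finger_force: 0.0
[ 0.43340218 -0.03833883  0.05029922] [-1.79972167e+02  9.10819043e-02  7.92329380e+01] 0.021812168855292365 [0.10310749 0.05871568 0.48948296]
-0.04 [-0.0064  0.0011  0.0086]
-0.03 [-0.0063  0.0011  0.0085]
-0.02 [-0.0063  0.0011  0.0085]
-0.01 [-0.0062  0.001   0.0088]
0.0 [-0.0062  0.0016  0.0093]
0.01 [-0.0165  0.0018  0.0167]
0.02 [-0.006   0.0015  0.009 ]
0.03 [-0.006   0.0014  0.0093]
0.04 [-0.0059  0.0019  0.0092]
0.05 [-0.0059  0.0003  0.0095]
```

```bash
python3 -m crank '[[0.77,[0,-0.003,0],[0,0,-2]],[0.77,[0,0,0],[0,0,0]],[0.6,[0,0,0],[0,0,0]],[0.6,[0,0,0],[0,0,0]],[0.6,[0,0,-0.04],[0,0,0]],[0.6,[0,0,-0.05],[0,0,0]],[0.6,[-0.02,0,-0.03],[0,0,0]],[0.6,[0,0,0],[0,0,0]]]'; python3 - <<'E'
from h import *
s=snap('wrist','w19.png');o=robot.get_obs();print(o['tool_pos'],o['wrist_force'])
W=cloud(s);h=cv2.cvtColor(s['color'],cv2.COLOR_RGB2HSV)
m=((abs(W[...,2]-.0555)<.0035)&(h[...,1]<70)&(W[...,0]>.40)&(W[...,0]<.48)&(W[...,1]>-.14)&(W[...,1]<.06)).astype(np.uint8)
n,l,st,ce=cv2.connectedComponentsWithStats(m);i=1+st[1:,4].argmax();print('bar',cv2.minAreaRect((W[l==i][:,:2]*1000).astype(np.float32)))
t=snap('top','t19.png');c=cloud(t)
for n,uv in dict(chuck=(434,265),jar=(439,220)).items(): print(n,c[uv[1],uv[0]].round(3))
plane(t,[.359,.2295],rad=.018,zmin=.02,zmax=.07,smax=255,vmin=0);plane(t,[.300,.259],rad=.018,zmin=.02,zmax=.07,smax=255,vmin=0)
board(t)
E
```

```text
time: 37.0
tool_pos: [0.4308, -0.0595, 0.1761]
ee_rot: [3.131, 0.004, 1.417]
wrist_force: [-0.6, -0.6, 0.5]
width: 0.0376
finger_force: 0.0
[ 0.42934126 -0.05841812  0.17302022] [-0.71340041 -0.31231438 -0.05269943]
bar ((429.8979797363281, -57.65021514892578), (147.21224975585938, 16.473236083984375), 79.19258880615234)
chuck [ 0.342 -0.25   0.063]
jar [ 0.437 -0.254  0.096]
N 124 tilt 1.2 down dir -85.3 z 0.0401 0.0461 mean [0.3581 0.2298 0.0433]
 xy rect [359.4 229.6] [35.  33.7] 48.3
N 137 tilt 1.6 down dir -176.4 z 0.0407 0.0471 mean [0.3003 0.2589 0.0438]
 xy rect [299.6 258.4] [34.1 33.9] 45.5
board rect [360.8 229. ] [ 98.2 183.9] 63.7
[224 224   4   5  16] top z 0.0365 mean [0.4187 0.2002 0.0325] top [0.4173 0.2    0.0353] ray [0.4188 0.2006 0.03  ]
```

View pics/w19.png

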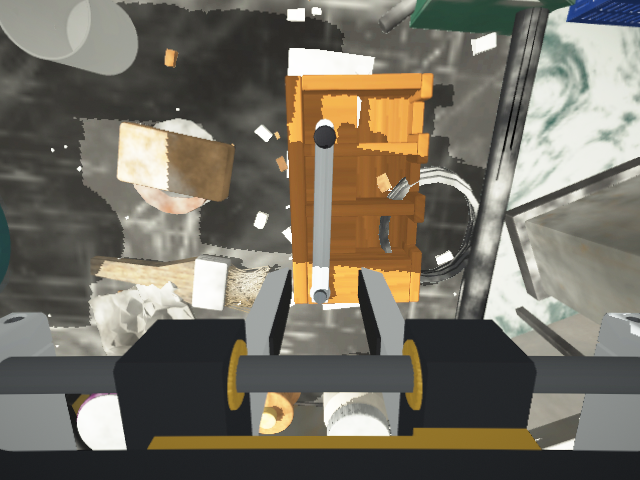

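```bash
python3 -m crank '[[0.6,[0,0,0],[0,0,0]],[0.6,[0,0,0],[0,0,0]]]'; python3 -c "
from bench import robot
print(robot.close_job())"
```

```text
time: 37.3
tool_pos: [0.4267, -0.0568, 0.1683]
ee_rot: [-3.137, 0.001, 1.42]
wrist_force: [-0.3, 0.1, -0.5]
width: 0.0377
finger_force: 0.0
the job is handed in; nothing more can be done
None
```

The job is handed in (no verdict was returned): the two feet present lie flat on dowels 1 and 2, the tray is empty, the keeper is shut to about 0.05–0.07 rad by my measurement, and jar and chuck still stand.

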